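Close a paint pressure pot and tighten its clamp screws in order

ROBOT

A 6-joint arm with a two-finger parallel gripper is mounted at the origin on a cart in front of the work surface, level with it; the furniture and walls round the work are solid. World frame = base frame: x ahead of the robot, y to its left, z up, the work surface at z = 0. Lengths are in mm, angles in rad, forces in N, time in s.
With the tool pointing down it reaches from about 275 to 1000 mm from the base axis. Payload 8.4 kg.
Tool frame: the origin (TCP) lies between the finger pads; the fingertips stand 22 mm ahead of it and the grasp point (between the pads) lies 3 mm ahead of it (r.nose_length is the z of the fingertips in the tool frame, in mm); z points along the fingers, y is the line along which they close (so a half turn about z gives the same grasp; the last joint's range is limited). The gripper opens to 85 mm and grips with 20 to 120 N. Pads are 22 mm wide; open, the fingers measure 114 mm over their backs; the gripper's body (76 mm by 85 mm) begins 54 mm behind the grasp point. The pads swing forward as they close: fully open they stand 13 mm farther back than shut.
Start: joints at [1.099, 0.353, 1.633, -0, 1.155, -0.002], TCP at [282.942, 557.29, 253.281] pointing down, gripper open.
Joint ranges: [-2.63, 2.63], [-0.92, 2.1], [0.06, 2.66], [-1.3, 4.44], [0, 2.69], [-3.02, 3.02]. Speed limits (rad/s): [2.22, 2.22, 2.79, 3.14, 3.14, 3.14].

INTERFACE

Orientations are given as [roll, pitch, yaw] about the fixed x, y, z axes, in that order (R = Rz(yaw) Ry(pitch) Rx(roll)).
In Python, from rig import r, readout, grab_frame, camera_params, sign_off gives the robot as it stands (r), with the cameras as plain functions, the readings (readout) and the job as plain functions.
- The arm moves only by the shell command python3 steer.py 'ROWS' [FORCE]. ROWS is rows parted by semicolons, their numbers by spaces, 1 to 5 of them, each of 7 numbers: a rotation vector rx, ry, rz in rad, then dx, dy, dz in mm, then the opening from 0.0 (shut) to 1.0 (fully open); each row shifts and turns the commanded pose from where the row before left it, along the tool's axes as they then stand; what a row does not reach is not made up. A row lasts 1/12 s, in which the tool goes at most 41.7 mm and 0.125 rad, less where a joint would pass 70% of its speed; a pose out of reach is approached as far as the arm can. The fingers move at their own pace and stop on an object; FORCE is the grip in N (left out, the last holds). Time passes only in rows, so rows that do not move let the fingers close. It prints the time, the measured TCP pose, the force, the opening and the grip force at its end.
- readout.sense(): the state, without advancing time (a new reading comes with each control period).
- grab_frame(name): name is "side" or "top"; returns the picture (420x560x3 uint8, red, green, blue); there is no depth.
- camera_params(name): a dict with "fx", "fy", "cx", "cy" (pixels), "rvec" (rotation vector, rad) and "tvec" (3), from world to camera coordinates, as OpenCV has them. Camera axes: x right, y down, z forward; pixel columns grow to the right and rows downward; lengths in mm; the calibration is good to about 2 mm. A picture is of the moment at which its call begins. camera_params takes no time and is no camera call.
- sign_off(): hands the job in; it is judged then, once.
The state is a dict: "clock": time; "qpos": joint angles; "qvel": joint speeds; "joint_efforts": joint torques, N m; "eef_pos": TCP position; "tcp_rot": TCP orientation; "contact_force": force on the tool from outside, world axes, zero at the start; "wrist_torque": the same for the moment, N m; "opening": opening from 0.0 (shut) to 1.0 (fully open); "grasp_force": force on a finger pad.
Only numpy, scipy, OpenCV 4.12 (cv2) and the standard library are available. Lean on these libraries where they do the work, as an engineer would, in place of code of your own. Each camera call takes 0.05 s, during which the arm holds its last target. There are 200 camera calls.

TASK

Close the paint pressure pot: turn its lid clockwise by the handle until the three lugs come up against the stops under the clamp screws. Then tighten the three T-bar screws one after another, starting with the one above the outlet cock and going round clockwise as seen from above: run each down until you feel its foot bite on the lid, then give it one quarter turn past that point and no more, so that the seal is squeezed evenly and not crushed. Leave the other things on the table where they are.

Things in the scene. Friction and masses are not known exactly. Their poses are not given: they have to be found in the camera images.
- pot: Grey round pressure pot, fixed, 172 mm across. Origin: centre of its underside, z up. The lid lies on its flange, 100 mm high. Three steel clamp brackets on the rim at 180, 60 and -60 deg from its +x (counterclockwise positive), 107 mm out at most; their arms (126 to 142 mm high) hang over the lid's edge and carry the screws. Brass outlet cock along -x, tip 128 mm out, 34 mm high.
- lid: Flat aluminium lid, 148 mm across; it sits in the pot's mouth and can only turn about the pot's axis (drag 0.4 N m). Origin: its centre at flange height, z up. Three lugs, 34 mm wide, at 180, 60 and -60 deg from its +x, tips 90 mm out. It starts 0.45 to 0.85 rad counterclockwise (from above) of home; at home its axes are the pot's and the lugs stand hard against stop cheeks on the brackets.
- lid_handle (a point): Middle of the lid's black crossbar handle, on the lid's axis, 45 mm above the lid's origin; axes as the lid's. The bar is 44 mm long along y, 12 mm wide along x and 20 mm high (10 mm above and below this point).
- screw_1: Clamp screw above the outlet cock (pot's 180 deg bracket): T-bar on top, spindle, sprung rubber foot below. Origin: on its axis, 76 mm from the pot's axis, level with the pot's underside at the start; z up. Clockwise from above screws it down, T-bar and all, 16 mm a turn. The thread drags evenly (0.4 N m while turning, 0.1 to 0.2 felt at rest) and stays where it is left.
- screw_2: The next clamp screw clockwise from above (pot's 60 deg bracket), made like screw_1. Where a foot bites cannot be seen, as the feet are unevenly worn: 0.3 to 1.4 rad from the start, different for each. There the torque about the axis steps up by 0.1 to 0.15 N m within 0.3 rad of turn, in motion and at rest; after that it grows slowly. The foot presses with 60 N at the bite, 85 N a quarter turn on.
- screw_3: The last clamp screw clockwise from above (pot's -60 deg bracket), made like screw_1; its bite is felt as described for screw_2.
- screw_1_bar (a point): Middle of the T-bar of screw_1, on the screw's axis, 172 mm above the pot's underside at the start. The bar is 40 mm long along x, 10 mm thick along y and 20 mm high; x and y turn with the screw. Fingertips clear the bracket below while above 144 mm.
- screw_2_bar (a point): Middle of the T-bar of screw_2; bar and axes as for screw_1.
- screw_3_bar (a point): Middle of the T-bar of screw_3; bar and axes as for screw_1.
- jar_brun: Bystander: lidded jar 55 mm across, 65 mm high; origin at its underside.
- jar_gold_lid: Bystander: lidded jar 56 mm across, 66 mm high; origin at its underside.

How it is judged:
By the outcome, as a careful person would: the job done as asked, in the order asked, and still so for the second after the job is handed in, with the robot touching nothing.
It also fails if it takes over 72 s, if anything falls off the work surface, if the arm or the gripper's body presses on something with over 40 N, if the wrist force passes 120 N, or if a joint passes its speed limit or range.

## Working session

There is one attempt and no reset: what is moved stays moved. The work goes in short steps, Python scripts to look and compute and a shell command to move; the robot and the scene stay as the last step left them, time stands still between calls to the robot, and variables do not carry over. Pictures are saved under pics/ and viewed, at most 10 in all, crops included, and the job is handed in when it is done.

```bash
ls; mkdir -p pics; python3 - <<'E'
from rig import r, readout, grab_frame, camera_params, sign_off
import cv2
for n in("top","side"):
    cv2.imwrite(f"pics/{n}0.png",grab_frame(n)[:,:,::-1]); print(n,camera_params(n))
print(readout.sense(), r.nose_length)
E
```

```text
pics
rig.py
steer.py
top {'fx': 524.6761242345486, 'fy': 524.6761242345486, 'cx': 280.7739811905915, 'cy': 211.22477450830596, 'rvec': array([ 2.17812717, -2.17327995,  0.07924316]), 'tvec': array([-144.16599788,  533.67295483, 1244.51045389])}
side {'fx': 515.4004944965834, 'fy': 515.4004944965834, 'cx': 280.3677587771539, 'cy': 211.44050449905401, 'rvec': array([ 2.22323187, -0.62173978,  0.2582589 ]), 'tvec': array([-525.88345444,  205.20702723,  925.18637586])}
{'clock': 0.1, 'qpos': array([ 1.09860317e+00,  3.53607696e-01,  1.63407192e+00, -2.60806121e-06,
        1.15516898e+00, -2.38626342e-03]), 'qvel': array([ 0.00051194, -0.00242116,  0.00152457,  0.0004134 , -0.0002447 ,
        0.00148976]), 'joint_efforts': array([-3.17551430e-04, -6.06352544e+01, -3.42826939e+01, -7.56732925e-05,
        3.88584071e-03,  6.18575928e-05]), 'eef_pos': array([282.75819702, 556.93369009, 252.613532  ]), 'tcp_rot': array([-3.14033671e+00, -6.12309246e-07,  2.67178682e+00]), 'contact_force': array([-0.09297952, -0.28554691, -0.08240809]), 'wrist_torque': array([-0.03137505, -0.04968394, -0.03202393]), 'grasp_force': 0.0, 'opening': 0.9996441775420633} 22.0
```

View pics/top0.png

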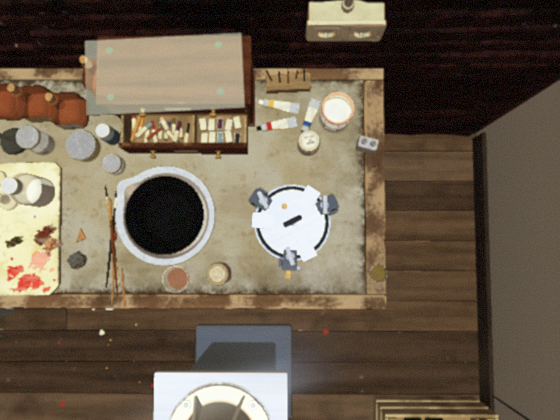

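View pics/side0.png

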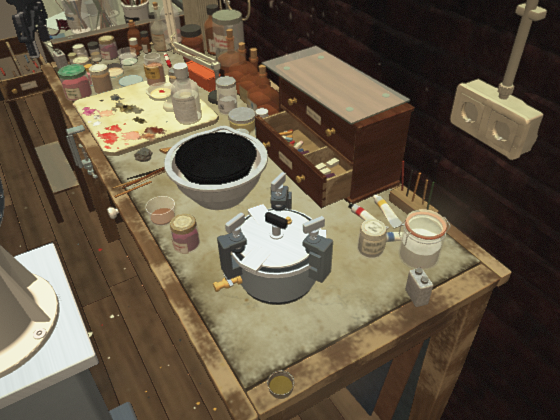

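The top view shows the pot at about (291,222), with the cock below it at (288,272). The brackets are at about (288,258), (261,197) and (328,204), and the black handle is at (292,221). The side view matches. I'll enlarge the pot in both.

```bash
python3 - <<'E'
import cv2,numpy as np
a=cv2.imread("pics/top0.png")[175:290,235:350]; b=cv2.imread("pics/side0.png")[170:310,205:345]
f=lambda i:cv2.resize(i,(400,400),interpolation=cv2.INTER_CUBIC)
cv2.imwrite("pics/crop0.png",np.hstack([f(a),f(b)]))
E
```

```text
(no output)
```

View pics/crop0.png

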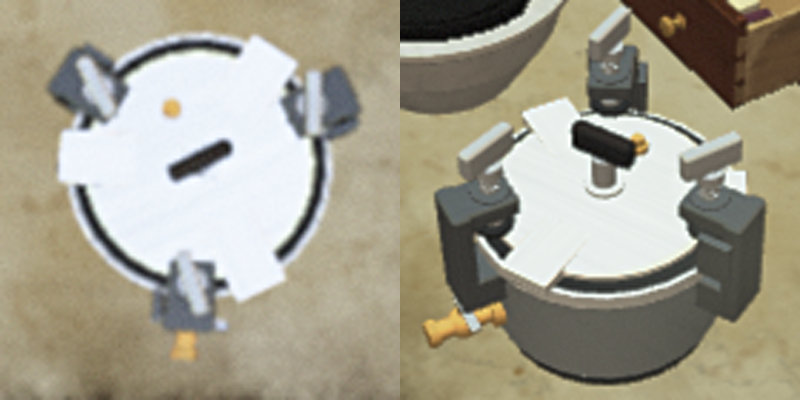

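The enlarged crop shows the lid about 0.5 rad counterclockwise of home and the three T-bars in light grey over dark brackets. Next I'll measure the handle and T-bars using masks in both views.

```bash
cat > h.py <<'E'
import cv2,numpy as np
from rig import r, readout, grab_frame, camera_params, sign_off
def cam(n):
    p=camera_params(n); R=cv2.Rodrigues(p["rvec"])[0]
    return p,R,-R.T@p["tvec"]
def ray(n,uv):
    p,R,c=cam(n); d=R.T@np.array([(uv[0]-p["cx"])/p["fx"],(uv[1]-p["cy"])/p["fy"],1]); return c,d
def onz(n,uv,z):
    c,d=ray(n,uv); return c+d*(z-c[2])/d[2]
def tri(a,b):
    (c1,d1),(c2,d2)=ray("top",a),ray("side",b)
    s=np.linalg.lstsq(np.c_[d1,-d2],c2-c1,rcond=None)[0]
    p,q=c1+s[0]*d1,c2+s[1]*d2
    return (p+q)/2,np.linalg.norm(p-q)
def blobs(m,amin):
    n,l,s,c=cv2.connectedComponentsWithStats(m.astype(np.uint8))
    out=[]
    for i in range(1,n):
        if s[i,4]>=amin:
            ys,xs=np.nonzero(l==i); P=np.c_[xs,ys].astype(float)
            w,v=np.linalg.eigh(np.cov(P.T)); out.append((s[i,4],c[i],v[:,1],np.sqrt(12*w[::-1])))
    return out
E
python3 - <<'E'
from h import *
for n,(x0,y0,x1,y1) in dict(top=(235,175,350,290),side=(205,170,345,310)).items():
    im=cv2.imread(f"pics/{n}0.png").astype(int)[y0:y1,x0:x1]
    g=im.mean(2); sat=im.max(2)-im.min(2)
    for name,m in dict(black=g<50,bar=(g>120)&(g<215)&(sat<22),brass=(sat>90)).items():
        for a,c,v,L in blobs(m,12): print(n,name,a,(c+[x0,y0]).round(1),v.round(2),L.round(1))
im=cv2.imread("pics/top0.png")
for p in((288,256),(261,198),(326,204)): print(im[p[1]-3:p[1]+4,p[0]-8:p[0]+9].mean(2).astype(int))
E
```

```text
top black 37 [292.8 220.1] [-0.9   0.44] [18.  3.]
top black 27 [322.9 235.5] [-0.41  0.91] [27.8  2.8]
top black 31 [265.8 242.7] [0.62 0.78] [33.7  4.2]
top bar 33 [293.2 185.2] [-1.   -0.02] [17.6  2.7]
top bar 17 [279.2 186.8] [-0.97  0.23] [12.2  2.8]
top bar 45 [286.6 191.8] [-0.97  0.24] [40.8  6.9]
top bar 95 [262.6 200.9] [0.36 0.93] [19.8  8.8]
top bar 127 [323.6 206.3] [0.11 0.99] [29.8 10.1]
top bar 17 [255.5 210.5] [-0.66  0.75] [10.8  3. ]
top bar 79 [325.9 231.9] [-0.32  0.95] [42.3  6.9]
top bar 22 [253.8 227.5] [0.49 0.87] [14.7  4. ]
top bar 32 [267.4 242.4] [0.63 0.78] [28.4  3.6]
top bar 18 [318.9 239.7] [-0.55  0.83] [21.2  1.8]
top bar 52 [269.3 250.6] [-0.78 -0.62] [30.6  5. ]
top bar 91 [289.9 256. ] [0.39 0.92] [19.6  9.9]
top bar 21 [296.9 268.4] [-0.92  0.4 ] [8.  4.8]
top brass 12 [283.8 205.7] [0.34 0.94] [3.8 3.3]
top brass 38 [287.8 274.2] [-0.26  0.97] [7.1 5.4]
side black 500 [223.4 175.6] [-0.99  0.11] [40.9 12.5]
side black 733 [309.6 183.2] [-0.74 -0.67] [40.1 22.7]
side black 36 [278.4 207.4] [-1.    0.02] [15.1  4.5]
side black 193 [275.9 220.2] 
[... 1995 characters left out ...]
04 103  99 109 170 212 216 214 212 204 204 207 153 105  95]
 [ 99 103 103 101  93 130 194 210 216 217 214 206 197 198 156 105  87]
 [ 99 103 101  99  94 126 190 200 205 214 211 211 206 190 153 108  90]]
[[ 91  90  97 110 130 181 211 218 200 148 103  99 101  99 100 103 100]
 [ 98  93 124 153 154 183 212 216 207 158 120  98  97 101  98 100 101]
 [ 93 104 143 184 167 183 211 216 207 186 138 108 100 101 102 101 101]
 [ 97 107 156 194 163 181 211 213 205 181 146 119  98  99  98 104  98]
 [102 112 166 199 162 185 207 214 206 181 147 116 101  99  96  99 102]
 [ 98 106 147 189 161 180 212 212 203 179 142 111  99  99 102 103 104]
 [101  97 117 157 151 180 212 215 202 173 126 104  96 103 101 105 103]]
```

```bash
cat > fit.py <<'E'
from h import *
def run(fn,centres,hand,zb=182):
    im=cv2.imread(fn); g=cv2.resize(im,None,fx=4,fy=4,interpolation=cv2.INTER_CUBIC).astype(int)
    sat=g.max(2)-g.min(2); g=g.mean(2); P=[]
    yy,xx=np.mgrid[:g.shape[0],:g.shape[1]]
    for (u,v) in centres:
        m=(g>168)&(g<226)&(sat<30)&(np.hypot(xx/4-u,yy/4-v)<12)
        m=cv2.morphologyEx(m.astype(np.uint8),cv2.MORPH_OPEN,np.ones((13,13)))
        a,c,d,L=max(blobs(m,50),key=lambda b:b[0])
        c=(c-1.5)/4; d=d*3
        p=onz("top",c,zb); e=onz("top",c+d,zb)-p; P.append(p[:2])
        print("bar px",c.round(1),(L/4).round(1),"xy",p.round(1),"ang",round(float(np.arctan2(e[1],e[0])),3))
    m=(g<75)&(np.hypot(xx/4-hand[0],yy/4-hand[1])<12)
    a,c,d,L=max(blobs(m,50),key=lambda b:b[0]); c=(c-1.5)/4
    p=onz("top",c,155); e=onz("top",c+d*3,155)-p; P.append(p[:2])
    print("handle px",c.round(1),(L/4).round(1),p.round(1),"ang",round(float(np.arctan2(e[1],e[0])),3))
    P=np.array(P); Q=np.array([[76*np.cos(t),76*np.sin(t)] for t in np.radians([180,60,-60])]+[[0,0]])
    z=P@[1,1j]; q=Q@[1,1j]; yaw=np.angle(np.vdot(q-q.mean(),z-z.mean())); t=(z-q*np.exp(1j*yaw)).mean()
    print("pot",t.real.round(1),t.imag.round(1),"yaw",yaw.round(3),"res",(z-q*np.exp(1j*yaw)-t).round(1), "r",abs(z[:3]-t).round(1))
    k=q*np.exp(1j*yaw)+t; print("screws",[(a.real.round(1),a.imag.round(1)) for a in k[:3]])
E
python3 - <<'E'
from fit import *
run("pics/top0.png",[(289.9,256.3),(262.8,199.5),(325.4,203.8)],(292.5,221))
print("cock tip z34",onz("top",(287.8,277.5),34), "brass c",onz("top",(287.8,274.2),38))
print(tri((292.8,220.1),(276.2,218.5)))
E
```

```text
bar px [290.6 258.2] [10.7  5.9] xy [ 422.5 -165.2  182. ] ang -2.894
bar px [263.  200.8] [8.  6.6] xy [ 542.9 -106.8  182. ] ang -2.526
bar px [324.8 208.1] [4.8 3.5] xy [ 527.6 -236.9  182. ] ang 3.137
handle px [292.1 220.6] [17.5  3.6] [ 502.9 -168.6  155. ] ang 2.039
pot 499.0 -169.4 yaw -0.088 res [-0.8-2.5j  0.3+0.4j -3.4+1.4j  4. +0.7j] r [76.6 76.5 73.3]
screws [(np.float64(423.3), np.float64(-162.7)), (np.float64(542.6), np.float64(-107.1)), (np.float64(531.0), np.float64(-238.3))]
cock tip z34 [ 375.8467876  -160.09651872   34.        ] brass c [ 383.74673031 -160.0654714    38.        ]
(array([ 504.67624412, -170.34527284,  149.5037389 ]), np.float64(0.8280394407044216))
```

```bash
python3 - <<'E'
import cv2,numpy as np
a=cv2.imread("pics/top0.png")
f=lambda u,v:cv2.resize(a[v-14:v+14,u-14:u+14],(280,280),interpolation=cv2.INTER_CUBIC)
m=np.vstack([np.hstack([f(290,256),f(263,200)]),np.hstack([f(325,204),f(292,221)])])
for k in range(0,560,50): cv2.line(m,(k,0),(k,4),(0,0,255));cv2.line(m,(0,k),(4,k),(0,0,255))
cv2.imwrite("pics/bars0.png",m)
E
```

```text
(no output)
```

View pics/bars0.png

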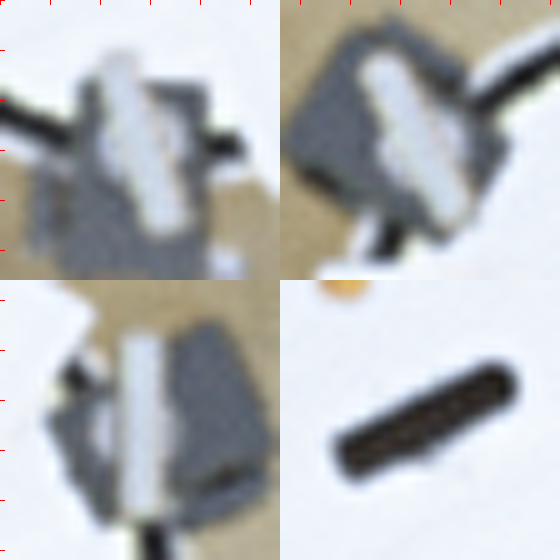

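The bar tops run, in local tile pixels, from (120,55) to (168,233), from (98,58) to (178,220), and from (144,53) to (140,238). The handle runs from (65,177) to (228,98). I'll convert these to world positions.

```bash
python3 - <<'E'
from h import *
T=[((276,242),(120,55),(168,233)),((249,186),(98,58),(178,220)),((311,190),(144,53),(140,238)),((278,207),(65,177),(228,98))]
P=[]
for (u,v),a,b in T:
    z=155 if u==278 else 182
    A,B=[onz("top",(u+p[0]/10-.45,v+p[1]/10-.45),z) for p in(a,b)]
    d=A-B; P.append(((A+B)/2)[:2]); print(P[-1].round(1),np.linalg.norm(d).round(1),np.arctan2(d[1],d[0]).round(3))
q=np.append(76*np.exp(1j*np.radians([180,60,-60])),0); z=np.array(P)@[1,1j]
w=np.array([1,1,1,1.]);zm=z.mean();qm=q.mean()
yaw=np.angle(np.vdot(q-qm,z-zm)); t=zm-qm*np.exp(1j*yaw); k=q*np.exp(1j*yaw)+t
print("pot",t.round(1),yaw.round(3),"res",(z-k).round(1),"screws",k.round(1), "cockdir", np.angle(t-(376-160.1j)).round(3))
E
```

```text
[ 427.2 -163.8] 38.4 0.266
[ 545.7 -105.4] 38.3 0.461
[ 536.1 -236.9] 39.1 -0.026
[ 503.5 -168.8] 39.0 2.025
pot (503.1-168.7j) -0.069 res [-0.2-0.3j  0.2+0.3j -0.4+0.1j  0.4-0.1j] screws [427.3-163.5j 545.6-105.7j 536.5-237.j  503.1-168.7j] cockdir -0.068
```

```bash
cat > go.py <<'E'
# prints what is left to a target x y z yaw, in the tool's axes: dx dy dz rz
import sys,numpy as np
from rig import r, readout, grab_frame, camera_params, sign_off
s=readout.sense(); x,y,z,w=map(float,sys.argv[1:5]); p=s["eef_pos"]; R=s["tcp_rot"]; a=R[2]
d=np.array([x,y])-p[:2]
c,sn=np.cos(a),np.sin(a)
print("t",round(s["clock"],2),"dx dy dz",np.round([c*d[0]+sn*d[1],sn*d[0]-c*d[1],p[2]-z],2),"rz",round(-((w-a+np.pi)%(2*np.pi)-np.pi),4),"rot",R.round(4),"F",s["contact_force"].round(1),"M",s["wrist_torque"].round(3),"q6",s["qpos"][5].round(3),"op",round(s["opening"],3),"g",round(s["grasp_force"],1))
E
A='0 0 0 -21.9 -22.8 0 0.5'
python3 steer.py '0 0 0 -21.9 -22.8 0 0.5;0 0 0 -21.9 -22.8 0 0.5;0 0 0 -21.9 -22.8 0 0.5;0 0 0 -21.9 -22.8 0 0.5;0 0 0 -21.9 -22.8 0 0.5'
python3 go.py 503.1 -168.7 250 2.025
```

```text
clock: 0.52
eef_pos: [328.9, 404.5, 252.9]
tcp_rot: [-3.141, -0.0, 2.672]
contact_force: [0.4, 0.2, -1.0]
opening: 0.496
grasp_force: 0.0
t 0.52 dx dy dz [-414.61 -432.46    2.91] rz 0.6473 rot [-3.1410e+00 -1.0000e-04  2.6723e+00] F [ 0.4  0.2 -1. ] M [ 0.022  0.001 -0.071] q6 -0.216 op 0.496 g 0.0
```

```bash
python3 steer.py '0 0 0 -21.9 -22.8 0 0.5;0 0 0 -21.9 -22.8 0 0.5;0 0 0 -21.9 -22.8 0 0.5;0 0 0 -21.9 -22.8 0 0.5;0 0 0 -21.9 -22.8 0 0.5' >/dev/null
python3 steer.py '0 0 0 -21.9 -22.8 0 0.5;0 0 0 -21.9 -22.8 0 0.5;0 0 0 -21.9 -22.8 0 0.5;0 0 0 -21.9 -22.8 0 0.5;0 0 0 -21.9 -22.8 0 0.5' >/dev/null
python3 steer.py '0 0 0 -21.9 -22.8 0 0.5;0 0 0 -21.9 -22.8 0 0.5;0 0 0 -21.9 -22.8 0 0.5;0 0 0 -21.9 -22.8 0 0.5;0 0 0 -21.9 -22.8 0 0.5' >/dev/null
python3 steer.py '0 0 0 -21.9 -22.8 0 0.5;0 0 0 -21.9 -22.8 0 0.5;0 0 0 -10 -10 0 0.5;0 0 0.12 0 0 0 0.5;0 0 0.12 0 0 0 0.5' >/dev/null
python3 steer.py '0 0 0.12 0 0 0 0.5;0 0 0.12 0 0 0 0.5;0 0 0.12 0 0 0 0.5;0 0 0 0 0 0 0.5;0 0 0 0 0 0 0.5'
python3 go.py 503.1 -168.7 150 2.025
```

```text
clock: 2.6
eef_pos: [489.6, -121.1, 253.1]
tcp_rot: [-3.141, -0.001, 2.076]
contact_force: [-0.7, -0.1, -0.6]
opening: 0.506
grasp_force: 0.0
t 2.6 dx dy dz [-48.18 -11.24 103.08] rz 0.0507 rot [-3.1413e+00 -5.0000e-04  2.0757e+00] F [-0.7 -0.1 -0.6] M [ 0.021 -0.016 -0.002] q6 -0.751 op 0.506 g 0.0
```

```bash
python3 steer.py '0 0 0 -24 -5.6 0 0.5;0 0 0 -24.2 -5.6 0 0.5;0 0 0.051 0 0 20 0.5;0 0 0 0 0 20 0.5;0 0 0 0 0 0 0.5'
python3 go.py 503.1 -168.7 150 2.025
python3 - <<'E'
from rig import r, readout, grab_frame, camera_params, sign_off; import cv2
a=cv2.resize(grab_frame("top")[120:270,200:400,::-1],None,fx=2.5,fy=2.5,interpolation=2); b=grab_frame("side")[140:320,180:370,::-1]
b=cv2.resize(b,(396,375),interpolation=2)
import numpy as np
cv2.imwrite("pics/hover.png",np.hstack([a[:,60:460],b]))
E
```

```text
clock: 3.02
eef_pos: [501.2, -168.6, 210.0]
tcp_rot: [-3.138, -0.004, 2.024]
contact_force: [-1.5, 0.5, -0.3]
opening: 0.501
grasp_force: 0.0
t 3.02 dx dy dz [-0.92  1.71 60.04] rz -0.0009 rot [-3.1378 -0.004   2.0241] F [-1.5  0.5 -0.3] M [0.043 0.037 0.018] q6 -0.781 op 0.501 g 0.0
```

View pics/hover.png

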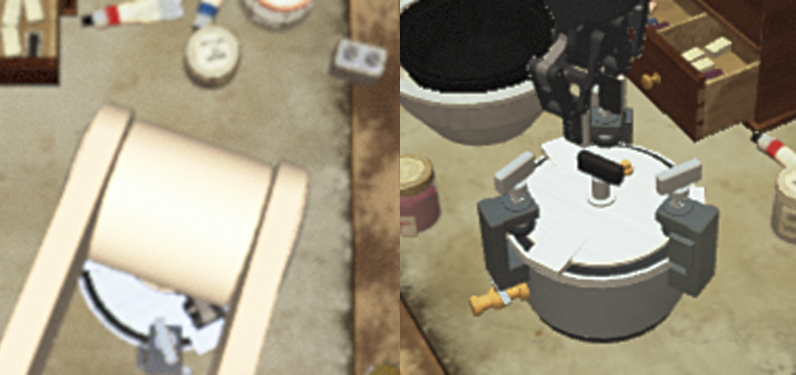

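The side view shows the gripper above the handle, with the fingertips just over it. The top view is blocked by the arm. I'll go down and grip the handle.

```bash
python3 steer.py '0 0 0 -0.9 1.7 15 0.5;0 0 0 0 0 15 0.5;0 0 0 0 0 15 0.5;0 0 0 0 0 15 0.5;0 0 0 0 0 0 0.5' 40
python3 go.py 503.1 -168.7 150 2.025
python3 steer.py '0 0 0 0 0 0 0;0 0 0 0 0 0 0;0 0 0 0 0 0 0;0 0 0 0 0 0 0;0 0 0 0 0 0 0' 40
python3 go.py 503.1 -168.7 150 2.025
```

```text
clock: 3.53
eef_pos: [504.4, -168.6, 152.2]
tcp_rot: [-3.14, -0.002, 2.023]
contact_force: [-1.2, -0.2, -0.0]
opening: 0.501
grasp_force: 0.0
t 3.53 dx dy dz [ 0.48 -1.16  2.25] rz -0.0019 rot [-3.1400e+00 -1.6000e-03  2.0231e+00] F [-1.2 -0.2 -0. ] M [-0.066  0.037 -0.009] q6 -0.778 op 0.501 g 0.0
clock: 3.95
eef_pos: [504.9, -169.8, 154.9]
tcp_rot: [-3.141, 0.001, 2.022]
contact_force: [-4.7, -3.5, 5.6]
opening: 0.143
grasp_force: 39.0
t 3.95 dx dy dz [ 1.8  -1.18  4.89] rz -0.0032 rot [-3.1411e+00  1.1000e-03  2.0218e+00] F [-4.7 -3.5  5.6] M [-0.463  0.914  0.013] q6 -0.777 op 0.143 g 39.0
```

```bash
python3 steer.py '0 0 0 0 0 0 0;0 0 0 0 0 0 0' 60 >/dev/null;  python3 go.py 503.1 -168.7 150 2.025
python3 steer.py '0 0 0.06 0 0 0 0;0 0 0.06 0 0 0 0;0 0 0.06 0 0 0 0' >/dev/null;  python3 go.py 503.1 -168.7 150 1.502
python3 steer.py '0 0 0.06 0 0 0 0;0 0 0.06 0 0 0 0;0 0 0.06 0 0 0 0' >/dev/null;  python3 go.py 503.1 -168.7 150 1.502
```

```text
t 4.12 dx dy dz [ 1.82 -1.13  4.94] rz -0.0031 rot [-3.1411e+00  1.2000e-03  2.0219e+00] F [-4.8 -1.9  6.4] M [-0.447  0.909  0.113] q6 -0.777 op 0.131 g 58.6
t 4.37 dx dy dz [ 1.61 -1.37  4.98] rz 0.3376 rot [-3.1411e+00  1.4000e-03  1.8396e+00] F [-5.7 -2.3  7. ] M [-0.479  0.962  0.424] q6 -0.594 op 0.128 g 65.7
t 4.62 dx dy dz [ 1.32 -1.54  4.96] rz 0.1576 rot [-3.1412e+00  1.5000e-03  1.6596e+00] F [-6.3 -2.9  6.3] M [-0.463  1.016  0.423] q6 -0.414 op 0.128 g 65.4
```

```bash
python3 steer.py '0 0 0.05 0 0 0 0;0 0 0.05 0 0 0 0' >/dev/null;  python3 go.py 503.1 -168.7 150 1.502
python3 steer.py '0 0 0.03 0 0 0 0' >/dev/null;  python3 go.py 503.1 -168.7 150 1.502
python3 steer.py '0 0 0.03 0 0 0 0' >/dev/null;  python3 go.py 503.1 -168.7 150 1.502
python3 steer.py '0 0 0.02 0 0 0 0' >/dev/null;  python3 go.py 503.1 -168.7 150 1.502
python3 steer.py '0 0 0 0 0 0 0' >/dev/null;  python3 go.py 503.1 -168.7 150 1.502
```

```text
t 4.78 dx dy dz [ 1.17 -1.65  4.98] rz 0.0581 rot [-3.1413e+00  1.5000e-03  1.5601e+00] F [-5.8 -3.4  6.8] M [-0.485  1.02   0.416] q6 -0.315 op 0.129 g 65.3
t 4.87 dx dy dz [ 1.15 -1.66  4.96] rz 0.0278 rot [-3.1413e+00  1.5000e-03  1.5298e+00] F [-6.2 -3.8  5.7] M [-0.467  1.111  0.396] q6 -0.284 op 0.13 g 65.2
t 4.95 dx dy dz [ 1.1  -1.68  4.95] rz -0.001 rot [-3.1413e+00  1.5000e-03  1.5010e+00] F [-6.3 -2.9  7.2] M [-0.513  1.056  0.391] q6 -0.256 op 0.127 g 65.1
t 5.03 dx dy dz [ 1.05 -1.68  4.95] rz -0.0211 rot [-3.1413e+00  1.5000e-03  1.4809e+00] F [-6.2 -3.1  6.6] M [-0.511  1.042  0.374] q6 -0.236 op 0.125 g 65.1
t 5.12 dx dy dz [ 1.03 -1.68  4.94] rz -0.0208 rot [-3.1413e+00  1.5000e-03  1.4812e+00] F [-6.4 -2.9  6.8] M [-0.497  1.119  0.273] q6 -0.236 op 0.127 g 64.2
```

Nothing from the stop yet, so I'll keep going in small steps.

```bash
for k in 1 2 3 4; do :; done
python3 steer.py '0 0 0.03 0 0 0 0' >/dev/null;  python3 go.py 503.1 -168.7 150 1.502
python3 steer.py '0 0 0.03 0 0 0 0' >/dev/null;  python3 go.py 503.1 -168.7 150 1.502
python3 steer.py '0 0 0.02 0 0 0 0' >/dev/null;  python3 go.py 503.1 -168.7 150 1.502
python3 steer.py '0 0 0.02 0 0 0 0' >/dev/null;  python3 go.py 503.1 -168.7 150 1.502
```

```text
t 5.2 dx dy dz [ 1.01 -1.68  4.96] rz -0.0489 rot [-3.1413e+00  1.6000e-03  1.4531e+00] F [-6.  -2.4  7.5] M [-0.421  1.04   0.815] q6 -0.208 op 0.127 g 72.7
t 5.28 dx dy dz [ 0.96 -1.75  5.03] rz -0.0795 rot [-3.1414e+00  1.8000e-03  1.4225e+00] F [-7.1 -2.9  7.3] M [-0.321  1.105  1.451] q6 -0.177 op 0.129 g 87.1
t 5.37 dx dy dz [ 0.92 -1.73  5.02] rz -0.0987 rot [-3.1413e+00  2.1000e-03  1.4033e+00] F [-6.2 -2.1  8.5] M [-0.334  1.13   1.817] q6 -0.157 op 0.131 g 96.6
t 5.45 dx dy dz [ 0.9  -1.76  5.05] rz -0.1174 rot [-3.1413e+00  2.3000e-03  1.3846e+00] F [-7.1 -1.6  8.6] M [-0.267  1.11   2.18 ] q6 -0.138 op 0.133 g 106.3
```

The torque rose firmly against the stops at yaw ≈1.47. I'll relieve the wind-up, open and rise.

```bash
python3 steer.py '0 0 -0.045 0 0 0 0;0 0 -0.045 0 0 0 0;0 0 0 0 0 0 0' >/dev/null;  python3 go.py 503.1 -168.7 150 1.502
python3 steer.py '0 0 0 0 0 0 0.3;0 0 0 0 0 0 0.5;0 0 0 0 0 0 0.5;0 0 0 0 0 0 0.5' >/dev/null;  python3 go.py 503.1 -168.7 150 1.502
python3 steer.py '0 0 0 0 0 -20 0.5;0 0 0 0 0 -20 0.5;0 0 0 0 0 -20 0.5;0 0 0 0 0 0 0.5' ;  python3 go.py 427.3 -163.5 172 0.266
```

```text
t 5.7 dx dy dz [ 1.04 -1.67  4.94] rz -0.0266 rot [-3.1412e+00  1.6000e-03  1.4754e+00] F [-7.  -3.   6.9] M [-0.475  1.092  0.354] q6 -0.23 op 0.126 g 63.5
t 6.03 dx dy dz [ 0.32 -2.54  3.84] rz -0.0312 rot [3.1404e+00 1.0000e-04 1.4708e+00] F [-0.  -0.7 -0.8] M [-0.015 -0.016 -0.054] q6 -0.226 op 0.497 g 0.0
clock: 6.37
eef_pos: [507.3, -169.9, 217.1]
tcp_rot: [3.136, 0.001, 1.471]
contact_force: [0.7, -0.6, 0.8]
opening: 0.499
grasp_force: 0.0
t 6.37 dx dy dz [ -1.65 -80.2   45.05] rz 1.2048 rot [3.1359e+00 1.2000e-03 1.4708e+00] F [ 0.7 -0.6  0.8] M [-0.098 -0.057  0.048] q6 -0.226 op 0.499 g 0.0
```

```bash
python3 steer.py '0 0 0 0 -27 0 0.5;0 0 0 0 -27 0 0.5;0 0 0 -1.6 -26 0 0.5;0 0 -0.121 0 0 0 0.5;0 0 -0.121 0 0 0 0.5' >/dev/null
python3 steer.py '0 0 -0.121 0 0 0 0.5;0 0 -0.121 0 0 0 0.5;0 0 -0.121 0 0 0 0.5;0 0 -0.121 0 0 0 0.5;0 0 -0.121 0 0 0 0.5' >/dev/null
python3 steer.py '0 0 -0.121 0 0 0 0.5;0 0 -0.121 0 0 0 0.5;0 0 -0.121 0 0 0 0.5;0 0 -0.121 0 0 0 0.5;0 0 -0.121 0 0 0 0.5' >/dev/null
python3 steer.py '0 0 -0.121 0 0 0 0.5;0 0 -0.121 0 0 0 0.5;0 0 -0.121 0 0 0 0.5;0 0 -0.121 0 0 0 0.5;0 0 0 0 0 0 0.5' 
python3 steer.py '0 0 0 0 0 0 0.5'>/dev/null;python3 go.py 427.3 -163.5 172 3.408
python3 - <<'E'
from rig import r, readout, grab_frame, camera_params, sign_off; import cv2
b=grab_frame("side")[140:320,180:370,::-1]; cv2.imwrite("pics/s1.png",cv2.resize(b,(760,600),interpolation=2))
E
```

```text
clock: 8.03
eef_pos: [425.3, -162.7, 213.0]
tcp_rot: [3.141, -0.0, -2.871]
contact_force: [-0.9, -0.3, 0.3]
opening: 0.502
grasp_force: 0.0
t 8.12 dx dy dz [-1.73 -1.2  41.07] rz -0.005 rot [ 3.1414e+00 -1.0000e-04 -2.8802e+00] F [ 0.3  0.1 -0.1] M [-0.067 -0.016 -0.04 ] q6 -2.201 op 0.501 g 0.0
```

View pics/s1.png

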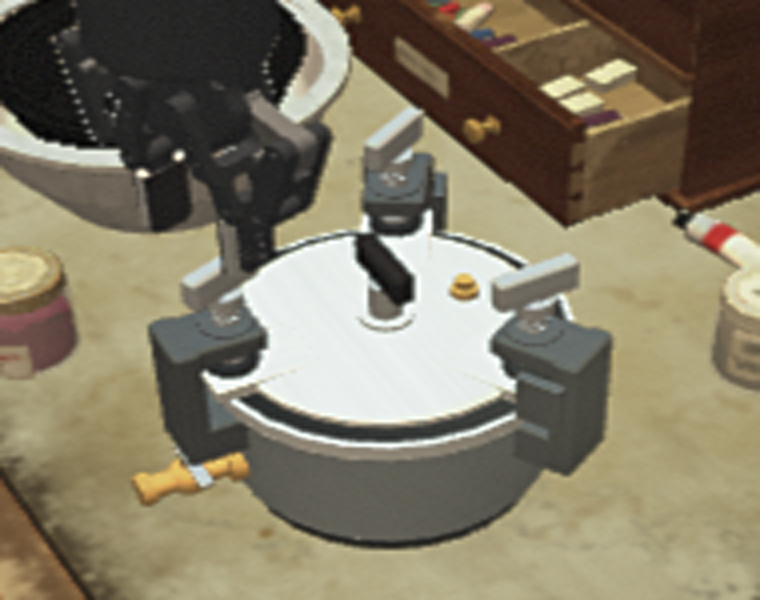

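The side view shows the lid home, with its lugs under the brackets and the crossbar square to them. The gripper stands over screw 1's bar, seen at about (215,285). I'll go down and grip.

```bash
python3 steer.py '0 0 0 -1.7 -1.2 15 0.5;0 0 0 0 0 15 0.5;0 0 0 0 0 8 0.5;0 0 0 0 0 0 0.5' 50 >/dev/null
python3 go.py 427.3 -163.5 175 3.408
python3 steer.py '0 0 0 0 0 0 0;0 0 0 0 0 0 0;0 0 0 0 0 0 0;0 0 0 0 0 0 0;0 0 0 0 0 0 0' 50
python3 go.py 427.3 -163.5 175 3.408
```

```text
t 8.5 dx dy dz [-0.97 -0.66 -1.28] rz -0.0034 rot [ 3.1397e+00 -2.5000e-03 -2.8786e+00] F [-0.3  0.7  0. ] M [ 0.088  0.026 -0.003] q6 -2.203 op 0.502 g 0.0
clock: 8.92
eef_pos: [427.8, -164.2, 176.1]
tcp_rot: [-3.14, 0.001, -2.877]
contact_force: [-1.3, -4.5, 3.2]
opening: 0.175
grasp_force: 48.9
t 8.92 dx dy dz [0.33 0.87 1.07] rz -0.0013 rot [-3.1399e+00  1.0000e-03 -2.8765e+00] F [-1.3 -4.5  3.2] M [-0.892  0.242 -0.03 ] q6 -2.205 op 0.175 g 48.9
```

```bash
python3 steer.py '0 0 0 0 0 0 0;0 0 0 0 0 0 0;0 0 0 0 0 0 0' 60 >/dev/null;python3 go.py 427.3 -163.5 175 3.408
```

```text
t 9.17 dx dy dz [0.33 0.86 1.11] rz -0.0013 rot [-3.1399e+00  1.0000e-03 -2.8765e+00] F [-1.2 -4.6  3.2] M [-0.862  0.294  0.014] q6 -2.205 op 0.173 g 58.5
```

```bash
python3 - <<'E'
from rig import r, readout, grab_frame, camera_params, sign_off; import cv2
b=grab_frame("side")[150:270,190:310,::-1]; cv2.imwrite("pics/s1b.png",cv2.resize(b,(600,600),interpolation=2))
E
```

```text
(no output)
```

View pics/s1b.png

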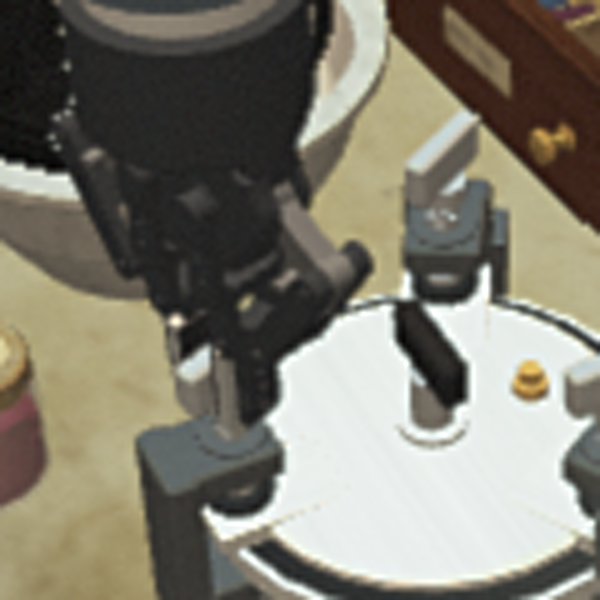

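The fingers straddle screw 1's bar, with its free end visible at (195,380) and the tips just above the bracket. I'll start turning and log the torque.

```bash
cat > m.py <<'E'
import numpy as np
from rig import r, readout, grab_frame, camera_params, sign_off
s=readout.sense(); F=s["contact_force"]
print(round(s["clock"],2),"yaw",s["tcp_rot"][2].round(4),"Mz",s["wrist_torque"][2].round(3),"M",s["wrist_torque"][:2].round(2),"F",F.round(1),"p",s["eef_pos"].round(1),"op",round(s["opening"],3),"q6",s["qpos"][5].round(2))
E
python3 steer.py '0 0 0.05 0 0 0.13 0' 60 >/dev/null; python3 m.py
python3 steer.py '0 0 0.05 0 0 0.13 0' >/dev/null; python3 m.py
python3 steer.py '0 0 0.05 0 0 0.13 0' >/dev/null; python3 m.py
python3 steer.py '0 0 0.05 0 0 0.13 0' >/dev/null; python3 m.py
python3 steer.py '0 0 0 0 0 0 0' >/dev/null; python3 m.py
python3 steer.py '0 0 0 0 0 0 0' >/dev/null; python3 m.py
```

```text
9.3 yaw -2.9254 Mz 0.322 M [-0.71  0.3 ] F [-1.7 -3.5  5.5] p [ 427.8 -164.2  176.1] op 0.169 q6 -2.16
9.38 yaw -2.978 Mz 0.357 M [-0.73  0.26] F [-1.4 -3.4  5.5] p [ 427.8 -164.2  175.9] op 0.17 q6 -2.1
9.47 yaw -3.0283 Mz 0.318 M [-0.64  0.28] F [-1.6 -3.9  5.5] p [ 427.8 -164.1  175.8] op 0.17 q6 -2.05
9.55 yaw -3.0783 Mz 0.364 M [-0.58  0.28] F [-2.5 -2.7  5.6] p [ 427.8 -164.1  175.7] op 0.173 q6 -2.0
9.63 yaw -3.0791 Mz 0.218 M [-0.55  0.27] F [-1.7 -4.   5.1] p [ 427.8 -164.1  175.7] op 0.169 q6 -2.0
9.72 yaw -3.0763 Mz 0.226 M [-0.64  0.25] F [-1.8 -4.   5.7] p [ 427.8 -164.1  175.7] op 0.172 q6 -2.0
```

```bash
python3 steer.py '0 0 0.04 0 0 0.1 0' >/dev/null; python3 m.py
python3 steer.py '0 0 0.04 0 0 0.1 0' >/dev/null; python3 m.py
python3 steer.py '0 0 0.04 0 0 0.1 0' >/dev/null; python3 m.py
python3 steer.py '0 0 0.04 0 0 0.1 0' >/dev/null; python3 m.py
python3 steer.py '0 0 0.04 0 0 0.1 0' >/dev/null; python3 m.py
python3 steer.py '0 0 0.04 0 0 0.1 0' >/dev/null; python3 m.py
python3 steer.py '0 0 0.04 0 0 0.1 0' >/dev/null; python3 m.py
python3 steer.py '0 0 0.04 0 0 0.1 0' >/dev/null; python3 m.py
python3 steer.py '0 0 0.04 0 0 0.1 0' >/dev/null; python3 m.py
python3 steer.py '0 0 0.04 0 0 0.1 0' >/dev/null; python3 m.py
```

```text
9.8 yaw -3.1154 Mz 0.325 M [-0.55  0.34] F [-1.6 -4.3  5.7] p [ 427.8 -164.   175.6] op 0.17 q6 -1.97
9.88 yaw 3.1255 Mz 0.331 M [-0.48  0.27] F [-0.9 -3.9  5.6] p [ 427.8 -164.   175.5] op 0.167 q6 -1.92
9.97 yaw 3.0853 Mz 0.333 M [-0.44  0.23] F [-1.9 -2.6  6. ] p [ 427.8 -164.   175.4] op 0.168 q6 -1.88
10.05 yaw 3.0453 Mz 0.319 M [-0.44  0.28] F [-2.3 -2.6  5.3] p [ 427.8 -163.9  175.3] op 0.17 q6 -1.84
10.13 yaw 3.0053 Mz 0.378 M [-0.39  0.27] F [-1.9 -2.3  5.8] p [ 427.8 -163.9  175.2] op 0.171 q6 -1.8
10.22 yaw 2.9652 Mz 0.308 M [-0.42  0.27] F [-1.7 -1.5  5.9] p [ 427.8 -163.9  175.1] op 0.172 q6 -1.76
10.3 yaw 2.9252 Mz 0.389 M [-0.31  0.16] F [-1.2 -1.3  6.5] p [ 427.8 -163.8  175. ] op 0.165 q6 -1.72
10.38 yaw 2.8852 Mz 0.3 M [-0.23  0.22] F [-1.8 -1.4  6. ] p [ 427.8 -163.8  174.9] op 0.172 q6 -1.68
10.47 yaw 2.8452 Mz 0.362 M [-0.24  0.19] F [-1.2 -1.4  5.9] p [ 427.8 -163.8  174.7] op 0.169 q6 -1.64
10.55 yaw 2.8052 Mz 0.313 M [-0.14  0.2 ] F [-0.4 -0.7  6.1] p [ 427.9 -163.7  174.7] op 0.17 q6 -1.6
```

```bash
python3 steer.py '0 0 0.04 0 0 0.1 0' >/dev/null; python3 m.py
python3 steer.py '0 0 0.04 0 0 0.1 0' >/dev/null; python3 m.py
python3 steer.py '0 0 0.04 0 0 0.1 0' >/dev/null; python3 m.py
python3 steer.py '0 0 0.04 0 0 0.1 0' >/dev/null; python3 m.py
python3 steer.py '0 0 0.04 0 0 0.1 0' >/dev/null; python3 m.py
python3 steer.py '0 0 0.04 0 0 0.1 0' >/dev/null; python3 m.py
python3 steer.py '0 0 0.04 0 0 0.1 0' >/dev/null; python3 m.py
python3 steer.py '0 0 0.04 0 0 0.1 0' >/dev/null; python3 m.py
python3 steer.py '0 0 0.04 0 0 0.1 0' >/dev/null; python3 m.py
python3 steer.py '0 0 0.04 0 0 0.1 0' >/dev/null; python3 m.py
```

```text
10.63 yaw 2.7652 Mz 0.402 M [-0.16  0.17] F [-1.2 -1.   5.6] p [ 427.9 -163.7  174.6] op 0.168 q6 -1.56
10.72 yaw 2.7252 Mz 0.424 M [-0.09  0.16] F [-0.7 -0.6  5.5] p [ 427.9 -163.7  174.5] op 0.167 q6 -1.52
10.8 yaw 2.6852 Mz 0.385 M [-0.02  0.17] F [-0.3 -0.7  5.9] p [ 427.9 -163.6  174.4] op 0.174 q6 -1.48
10.88 yaw 2.6452 Mz 0.446 M [-0.05  0.16] F [-1.7 -0.1  6.7] p [ 427.9 -163.6  174.3] op 0.171 q6 -1.44
10.97 yaw 2.6052 Mz 0.471 M [0.06 0.11] F [ 0.4 -0.1  5.9] p [ 427.9 -163.6  174.2] op 0.173 q6 -1.4
11.05 yaw 2.5653 Mz 0.515 M [0.13 0.14] F [-1.7  0.7  6.2] p [ 427.9 -163.6  174.1] op 0.17 q6 -1.36
11.13 yaw 2.5254 Mz 0.534 M [0.1  0.04] F [-0.6  0.1  7.3] p [ 428.  -163.5  174. ] op 0.17 q6 -1.32
11.22 yaw 2.4854 Mz 0.612 M [0.14 0.11] F [0.  1.1 7.1] p [ 428.  -163.5  173.9] op 0.166 q6 -1.28
11.3 yaw 2.4454 Mz 0.637 M [0.19 0.06] F [-0.9  1.8  7.3] p [ 428.  -163.5  173.9] op 0.171 q6 -1.24
11.38 yaw 2.4056 Mz 0.651 M [0.3  0.11] F [-0.9  2.   7. ] p [ 428.1 -163.5  173.8] op 0.171 q6 -1.2
```

```bash
python3 steer.py '0 0 0 0 0 0 0' >/dev/null; python3 m.py
python3 steer.py '0 0 0 0 0 0 0' >/dev/null; python3 m.py
python3 steer.py '0 0 0 0 0 0 0' >/dev/null; python3 m.py
python3 steer.py '0 0 0.04 0 0 0.1 0' >/dev/null; python3 m.py
python3 steer.py '0 0 0.04 0 0 0.1 0' >/dev/null; python3 m.py
python3 steer.py '0 0 0.04 0 0 0.1 0' >/dev/null; python3 m.py
python3 steer.py '0 0 0.04 0 0 0.1 0' >/dev/null; python3 m.py
python3 steer.py '0 0 0.04 0 0 0.1 0' >/dev/null; python3 m.py
```

```text
11.47 yaw 2.4048 Mz 0.527 M [0.18 0.08] F [-0.4  0.9  6.4] p [ 428.  -163.4  173.8] op 0.165 q6 -1.2
11.55 yaw 2.4069 Mz 0.455 M [0.16 0.06] F [-0.8  0.6  6.6] p [ 428.  -163.4  173.8] op 0.172 q6 -1.2
11.63 yaw 2.4072 Mz 0.478 M [0.22 0.11] F [-1.1 -0.3  6.5] p [ 428.1 -163.5  173.8] op 0.174 q6 -1.21
11.72 yaw 2.368 Mz 0.692 M [0.31 0.06] F [-1.   2.   6.9] p [ 428.  -163.4  173.7] op 0.17 q6 -1.17
11.8 yaw 2.3259 Mz 0.779 M [0.34 0.07] F [-0.7  2.5  8.2] p [ 428.1 -163.4  173.6] op 0.169 q6 -1.12
11.88 yaw 2.2857 Mz 0.774 M [0.36 0.02] F [-0.1  1.4  7.9] p [ 428.1 -163.4  173.6] op 0.17 q6 -1.08
11.97 yaw 2.2458 Mz 0.857 M [0.39 0.03] F [0.1 1.8 8.5] p [ 428.2 -163.3  173.5] op 0.17 q6 -1.04
12.05 yaw 2.2058 Mz 0.916 M [0.4  0.06] F [-0.3  1.8  9.4] p [ 428.2 -163.3  173.4] op 0.171 q6 -1.0
```

```bash
python3 steer.py '0 0 0 0 0 0 0' >/dev/null; python3 m.py
python3 - <<'E'
from rig import r, readout, grab_frame, camera_params, sign_off; import cv2, numpy as np
b=grab_frame("side")[190:270,210:290,::-1]; t=grab_frame("top")[215:295,250:330,::-1]
f=lambda i:cv2.resize(i,(400,400),interpolation=2)
cv2.imwrite("pics/s1c.png",np.hstack([f(b),f(t)]))
E
```

```text
12.13 yaw 2.2051 Mz 0.651 M [0.34 0.04] F [0.5 1.9 7.6] p [ 428.2 -163.3  173.4] op 0.172 q6 -1.0
```

View pics/s1c.png

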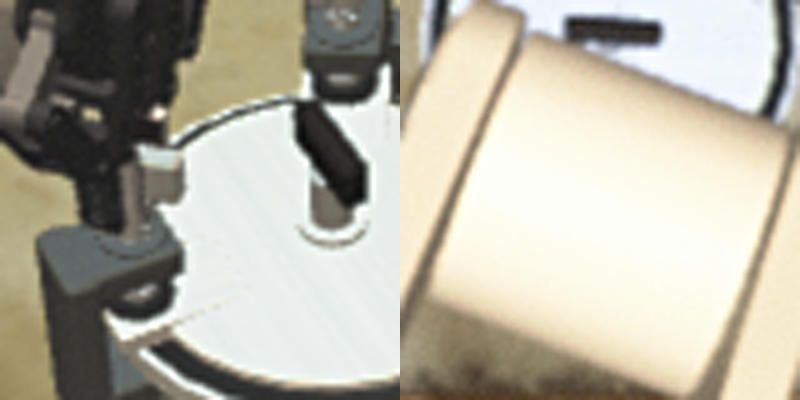

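The bar's end has swung round with the gripper and now shows at (170,170), so the screw turns with the tool. But the torque is climbing more than the description says it should. I'll release, regrip and compare, logging the joint 6 effort as well.

```bash
sed -i 's/,"q6"/,"tau6",s["joint_efforts"][5].round(3),"g",round(s["grasp_force"],1),"q6"/' m.py
python3 m.py
python3 steer.py '0 0 0 0 0 0 0.3;0 0 0 0 0 0 0.3;0 0 0 0 0 0 0.3' >/dev/null; python3 m.py
python3 steer.py '0 0 0 0 0 0 0;0 0 0 0 0 0 0;0 0 0 0 0 0 0;0 0 0 0 0 0 0' 40 >/dev/null; python3 m.py
python3 steer.py '0 0 0.03 0 0 0.08 0' >/dev/null; python3 m.py
python3 steer.py '0 0 0.03 0 0 0.08 0' >/dev/null; python3 m.py
python3 steer.py '0 0 0.03 0 0 0.08 0' >/dev/null; python3 m.py
python3 steer.py '0 0 0 0 0 0 0' >/dev/null; python3 m.py
```

```text
12.23 yaw 2.2073 Mz 0.629 M [0.38 0.01] F [-0.1  2.3  7.2] p [ 428.2 -163.3  173.4] op 0.17 tau6 0.708 g 59.0 q6 -1.01
12.48 yaw 2.2065 Mz -0.016 M [ 0.02 -0.03] F [-0.1 -0.8 -0. ] p [ 427.2 -163.4  172.3] op 0.295 tau6 0.001 g 0.0 q6 -1.0
12.82 yaw 2.2061 Mz 0.025 M [ 0.77 -0.41] F [3.2 5.3 2.9] p [ 427.9 -163.   172.5] op 0.182 tau6 0.018 g 38.9 q6 -1.0
12.9 yaw 2.1767 Mz 0.309 M [ 0.94 -0.37] F [1.8 5.  4.5] p [ 427.9 -163.   172.5] op 0.181 tau6 -0.818 g 39.1 q6 -0.98
12.98 yaw 2.1454 Mz 0.53 M [ 1.04 -0.32] F [2.2 6.5 5.1] p [ 427.9 -163.   172.4] op 0.184 tau6 -0.183 g 39.2 q6 -0.94
13.07 yaw 2.1146 Mz 0.195 M [ 1.83 -0.42] F [ 2.4 11.   9.6] p [ 427.5 -162.4  172.3] op 0.18 tau6 -0.498 g 42.6 q6 -0.91
13.15 yaw 2.1139 Mz 0.203 M [ 1.69 -0.2 ] F [0.6 8.6 7.2] p [ 427.4 -162.3  172.3] op 0.179 tau6 0.645 g 42.8 q6 -0.91
```

The regrip at 40 N slipped. With the bar midway up the pads, the fingers seem to curl. The handle grip was good with the bar near the tips, so I'll regrip higher.

```bash
python3 steer.py '0 0 0 0 0 0 0.3;0 0 0 0 0 0 0.3;0 0 0 0 0 0 0.3' >/dev/null; python3 m.py
python3 steer.py '0 0 0 0.3 0.6 -6 0.3;0 0 0 0 0 0 0.3;0 0 0 0 0 0 0.3' >/dev/null; python3 m.py
python3 steer.py '0 0 0 0 0 0 0;0 0 0 0 0 0 0;0 0 0 0 0 0 0;0 0 0 0 0 0 0' 30 >/dev/null; python3 m.py
python3 steer.py '0 0 0 0 0 0 0' 60 >/dev/null; python3 m.py
python3 steer.py '0 0 0 0 0 0 0' 60 >/dev/null; python3 m.py; python3 go.py 427.3 -163.5 172 0
```

```text
13.4 yaw 2.1169 Mz -0.023 M [ 0.   -0.01] F [ 0.2  0.5 -0.2] p [ 427.2 -163.7  171.9] op 0.298 tau6 0.002 g 0.0 q6 -0.91
13.65 yaw 2.1168 Mz -0.056 M [-0.03  0.04] F [-0.5 -0.1 -0.5] p [ 428.  -163.2  178.5] op 0.299 tau6 0.008 g 0.0 q6 -0.91
13.98 yaw 2.1168 Mz 0.065 M [ 0.42 -0.22] F [0.5 2.3 4.6] p [ 428.  -163.   178.3] op 0.178 tau6 0.031 g 29.1 q6 -0.91
14.07 yaw 2.1171 Mz 0.216 M [ 0.44 -0.09] F [-0.6  2.   8.5] p [ 427.9 -163.1  178.4] op 0.161 tau6 0.274 g 57.6 q6 -0.91
14.15 yaw 2.1172 Mz 0.253 M [ 0.44 -0.12] F [-0.2  1.9  7.2] p [ 427.9 -163.1  178.4] op 0.161 tau6 0.247 g 57.6 q6 -0.91
t 14.15 dx dy dz [-0.05 -0.77  6.41] rz 2.1172 rot [3.1412e+00 5.0000e-04 2.1172e+00] F [-0.2  1.9  7.2] M [ 0.444 -0.12   0.253] q6 -0.914 op 0.161 g 57.6
```

```bash
python3 steer.py '0 0 0 0 0 0 0;0 0 0 0 0 0 0' 20 >/dev/null; python3 m.py
python3 steer.py '0 0 -0.05 0 0 0 0' >/dev/null; python3 m.py
python3 steer.py '0 0 -0.05 0 0 0 0' >/dev/null; python3 m.py
python3 steer.py '0 0 -0.05 0 0 0 0' >/dev/null; python3 m.py
python3 - <<'E'
from rig import r, readout, grab_frame, camera_params, sign_off; import cv2, numpy as np
b=grab_frame("side")[190:250,210:290,::-1]
cv2.imwrite("pics/s1d.png",cv2.resize(b,(800,600),interpolation=2))
E
```

```text
14.32 yaw 2.1172 Mz 0.268 M [ 0.39 -0.1 ] F [-0.9  2.2  7.6] p [ 428.  -163.1  178.4] op 0.165 tau6 0.243 g 57.6 q6 -0.91
14.4 yaw 2.166 Mz -0.304 M [ 0.29 -0.1 ] F [0.5 1.  6.8] p [ 428.  -163.   178.4] op 0.161 tau6 1.531 g 50.0 q6 -0.96
14.48 yaw 2.2182 Mz -0.521 M [0.19 0.04] F [-0.3  1.3  7.7] p [ 428.  -163.   178.4] op 0.162 tau6 0.633 g 49.3 q6 -1.02
14.57 yaw 2.2682 Mz -0.655 M [0.16 0.1 ] F [-0.3  1.3  8.4] p [ 427.9 -163.1  178.4] op 0.167 tau6 0.311 g 49.3 q6 -1.07
```

View pics/s1d.png

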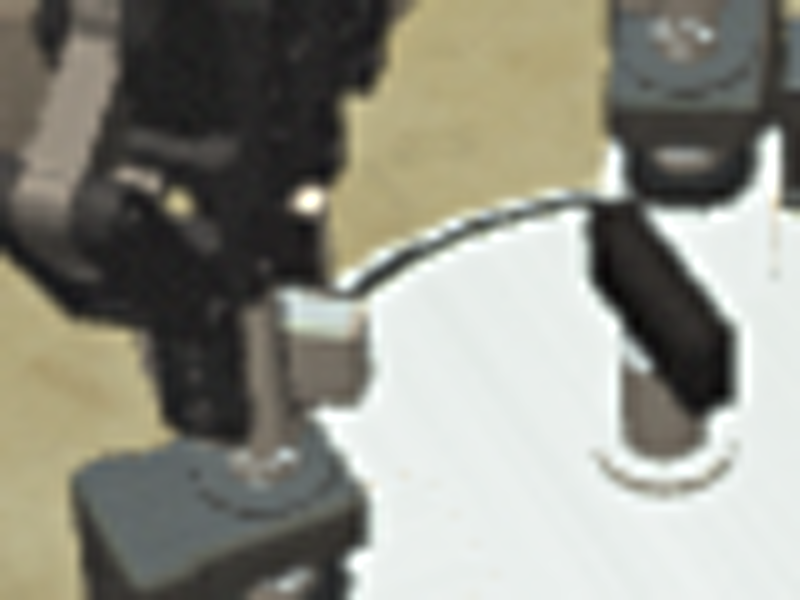

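The near finger covers the middle of the bar, roughly x 160–290 in the picture, with the bar end sticking out at (285–370, 290–400). The spindle foot shows at (265,465). I'll compare these with projections to see whether the tool is centred on the screw.

```bash
python3 - <<'E'
from h import *
s=readout.sense(); p=camera_params("side"); yaw=s["tcp_rot"][2]; t=np.array([np.cos(yaw),np.sin(yaw),0]); n=np.array([np.sin(yaw),-np.cos(yaw),0]); c=s["eef_pos"]
def pr(name,X):
    u=cv2.projectPoints(np.array([X],float),p["rvec"],p["tvec"],np.array([[p["fx"],0,p["cx"]],[0,p["fy"],p["cy"]],[0,0,1.]]),None)[0][0,0]; print(name,((u-[210,190])*10).round(0))
print("cam",cam("side")[2].round(0), yaw)
pr("spindle foot z144",[427.3,-163.5,144]); pr("tip mid",c-[0,0,22]); pr("tcp",c)
for sgn in(1,-1):
  for k in(1,-1): pr(f"bar top corner x{sgn} y{k}",np.array([427.3,-163.5,179])+20*sgn*t+5*k*n)
for sgn in(1,-1): pr(f"bar bottom near x{sgn}",np.array([427.3,-163.5,159])+20*sgn*t-5*n)
h=np.array([503.1,-168.7,155]); a=1.502; hx=np.array([np.cos(a),np.sin(a),0])
pr("handle end",h-22*hx); pr("handle end+",h+22*hx)
E
```

```text
cam [ 177. -754.  758.] 2.2719375106148822
spindle foot z144 [251. 446.]
tip mid [248. 391.]
tcp [238. 295.]
bar top corner x1 y1 [138. 252.]
bar top corner x1 y-1 [114. 290.]
bar top corner x-1 y1 [358. 301.]
bar top corner x-1 y-1 [335. 340.]
bar bottom near x1 [125. 377.]
bar bottom near x-1 [343. 428.]
handle end [703. 335.]
handle end+ [591. 187.]
```

The bar looks about 0.2 rad behind the tool, so it is cocked between the pads. I'll let go, move aside so the top camera can see it, and measure the bar's true angle. The detector gets checked on the first picture.

```bash
cat > bar.py <<'E'
from h import *
def bars(im,which,z=182.,lo=178,hi=228):
    C=[(427.3,-163.5),(545.6,-105.7),(536.5,-237.0)]
    p=camera_params("top"); K=np.array([[p["fx"],0,p["cx"]],[0,p["fy"],p["cy"]],[0,0,1.]])
    G=cv2.resize(im,None,fx=4,fy=4,interpolation=cv2.INTER_CUBIC).astype(float).mean(2)
    yy,xx=np.mgrid[:G.shape[0],:G.shape[1]]
    for i in which:
        u=cv2.projectPoints(np.array([[*C[i],z]]),p["rvec"],p["tvec"],K,None)[0][0,0]
        # bar-shaped box sum over angles: bright inside, darker beside
        best=[]
        for a in np.arange(-np.pi/2,np.pi/2,.02):
            d=np.array([np.cos(a),np.sin(a),0]); n=np.array([-d[1],d[0],0])
            s=np.linspace(-16,16,33)[:,None,None]; w=np.r_[-9:-6.5:3j,-3:3:5j,6.5:9:3j][None,:,None]
            X=(np.array([*C[i],z])+s*d+w*n).reshape(-1,3)
            q=cv2.projectPoints(X,p["rvec"],p["tvec"],K,None)[0][:,0]*4+1.5
            v=cv2.remap(G.astype(np.float32),q[:,:1].astype(np.float32),q[:,1:].astype(np.float32),1).reshape(33,11)
            best.append((np.abs(v[:,3:8]-212).mean(),a))
        m=min(b[0] for b in best); g=[b[1] for b in best if b[0]<m+4]
        k=min(best); print("bar",i+1,"ang",round(k[1],2),"score",round(k[0],1),"near",np.round([min(g),max(g)],2))
E
python3 - <<'E'
from bar import *
bars(cv2.imread("pics/top0.png"),[0,1,2])
E
python3 steer.py '0 0 0 0 0 0 0.3;0 0 0 0 0 0 0.4;0 0 0 0 0 -20 0.5;0 0 0 0 0 -16 0.5;0 0 0 -18 18.5 0 0.5' >/dev/null
python3 steer.py '0 0 0 -18 18.5 0 0.5;0 0 0 -18 18.5 0 0.5;0 0 0 0 0 0 0.5' >/dev/null; python3 m.py
python3 - <<'E'
from bar import *
im=grab_frame("top")[:,:,::-1]; cv2.imwrite("pics/top1.png",im); cv2.imwrite("pics/side1.png",grab_frame("side")[:,:,::-1])
bars(im,[0],179)
E
```

```text
bar 1 ang 0.31 score 5.6 near [0.17 0.43]
bar 2 ang 0.49 score 5.8 near [0.37 0.59]
bar 3 ang 0.01 score 8.8 near [-0.09  0.11]
15.28 yaw 2.2668 Mz -0.006 M [-0.07 -0.05] F [-0.8  0.  -0.5] p [ 508.8 -169.4  214.2] op 0.505 tau6 0.198 g 0.0 q6 -1.02
bar 1 ang -0.75 score 6.3 near [-0.89 -0.61]
```

The detector reads 0.03–0.04 higher than my hand measurement on the first picture. So bar 1 has turned about 1.06 rad, and it was cocked about 0.1 rad in the pads. The pads were at 15 mm on a 10 mm bar. The fingertips were probably pinching the collar below the bar, which also spoiled the torque reading. I'll regrip with the tips only on the bar.

```bash
python3 go.py 427.8 -163.6 185 2.375
python3 steer.py '0 0 0 18 -18.5 0 0.4;0 0 0 18 -18.5 0 0.4;0 0 0 18 -18.5 0 0.4;0 0 -0.108 0 0 0 0.4;0 0 0 0 0 0 0.4' 50 >/dev/null;python3 go.py 427.8 -163.6 185 2.375
```

```text
t 15.38 dx dy dz [ 53.26 -55.74  28.25] rz -0.1079 rot [-3.1405e+00 -1.3000e-03  2.2671e+00] F [-1.   0.1 -0.1] M [-0.022  0.038 -0.031] q6 -1.021 op 0.497 g 0.0
t 15.8 dx dy dz [-2.64  1.12 28.73] rz 0.0036 rot [-3.1408e+00 -1.4000e-03  2.3786e+00] F [-0.   0.3  1. ] M [ 0.008 -0.016 -0.034] q6 -1.176 op 0.406 g 0.0
```

```bash
python3 steer.py '0 0 0 -2.6 1.1 15 0.3;0 0 0 0 0 13 0.3;0 0 0 0 0 0 0.3;0 0 0 0 0 0 0.3' >/dev/null;python3 go.py 427.8 -163.6 185 2.375
python3 steer.py '0 0 0 0 0 0 0;0 0 0 0 0 0 0;0 0 0 0 0 0 0;0 0 0 0 0 0 0' 30 >/dev/null; python3 m.py
python3 steer.py '0 0 0 0 0 0 0' 60 >/dev/null; python3 m.py
python3 steer.py '0 0 0 0 0 0 0' 60 >/dev/null; python3 m.py
```

```text
t 16.13 dx dy dz [ 1.55 -1.17  0.62] rz -0.0022 rot [-3.1408e+00 -1.7000e-03  2.3728e+00] F [-0.4  0.4  0.5] M [ 0.016 -0.018  0.01 ] q6 -1.169 op 0.297 g 0.0
16.47 yaw 2.3755 Mz 0.372 M [-0.9   0.65] F [-3.7 -5.8  0.1] p [ 429.8 -164.8  186.6] op 0.108 tau6 0.352 g 31.4 q6 -1.17
16.55 yaw 2.3754 Mz 0.365 M [-0.79  0.72] F [-4.7 -4.9  2.2] p [ 429.8 -164.8  186.7] op 0.094 tau6 0.377 g 61.2 q6 -1.17
16.63 yaw 2.3755 Mz 0.359 M [-0.81  0.73] F [-4.4 -5.6  2.1] p [ 429.8 -164.8  186.7] op 0.099 tau6 0.372 g 61.2 q6 -1.17
```

The opening now reads 10 mm, so the bar is held flat. I'll unscrew 0.8 rad to below any possible bite, then run down again with this grip.

```bash
python3 steer.py '0 0 0 0 -1 0 0;0 0 -0.115 0 0 -0.29 0' >/dev/null; python3 m.py
python3 steer.py '0 0 -0.115 0 0 -0.29 0;0 0 -0.115 0 0 -0.29 0' >/dev/null; python3 m.py
python3 steer.py '0 0 -0.115 0 0 -0.29 0;0 0 -0.115 0 0 -0.29 0' >/dev/null; python3 m.py
python3 steer.py '0 0 -0.115 0 0 -0.29 0;0 0 -0.115 0 0 -0.29 0;0 0 0 0 0 0 0' >/dev/null; python3 m.py
python3 steer.py '0 0 0.05 0 0 0.13 0' >/dev/null; python3 m.py
python3 steer.py '0 0 0.05 0 0 0.13 0' >/dev/null; python3 m.py
python3 steer.py '0 0 0.05 0 0 0.13 0' >/dev/null; python3 m.py
python3 steer.py '0 0 0.05 0 0 0.13 0' >/dev/null; python3 m.py
python3 steer.py '0 0 0.05 0 0 0.13 0' >/dev/null; python3 m.py
python3 steer.py '0 0 0.05 0 0 0.13 0' >/dev/null; python3 m.py
```

```text
16.8 yaw 2.4866 Mz -0.66 M [-0.02  0.06] F [-0.2 -0.5 -0.5] p [ 429.8 -164.8  186.9] op 0.099 tau6 3.428 g 61.4 q6 -1.29
16.97 yaw 2.7234 Mz -0.526 M [ 0.22 -0.04] F [ 0.1  1.5 -0.8] p [ 429.9 -164.6  187.5] op 0.098 tau6 1.808 g 61.0 q6 -1.52
17.13 yaw 2.9535 Mz -0.411 M [ 0.56 -0.1 ] F [ 0.2  3.4 -0.6] p [ 430.  -164.4  188. ] op 0.095 tau6 1.831 g 61.0 q6 -1.75
17.38 yaw -3.0997 Mz 0.033 M [ 1.01 -0.06] F [0.8 6.1 2.4] p [ 430.  -164.1  188.6] op 0.096 tau6 -2.249 g 61.3 q6 -1.98
17.47 yaw 3.1269 Mz 0.363 M [ 0.89 -0.01] F [-0.5  4.8  2.3] p [ 430.  -164.2  188.5] op 0.1 tau6 -1.991 g 61.3 q6 -1.93
17.55 yaw 3.0735 Mz 0.285 M [ 0.88 -0.11] F [-0.2  4.9  1.3] p [ 430.  -164.2  188.4] op 0.095 tau6 -0.87 g 61.3 q6 -1.87
17.63 yaw 3.0233 Mz 0.305 M [ 0.78 -0.07] F [-0.4  4.3  2.6] p [ 430.  -164.3  188.2] op 0.094 tau6 -0.666 g 61.3 q6 -1.82
17.72 yaw 2.9733 Mz 0.308 M [ 0.76 -0.03] F [1.1 4.2 2.7] p [ 430.  -164.4  188.1] op 0.097 tau6 -0.647 g 61.3 q6 -1.77
17.8 yaw 2.9234 Mz 0.336 M [ 0.74 -0.01] F [0.2 4.1 2.4] p [ 430.  -164.4  188. ] op 0.099 tau6 -0.645 g 61.3 q6 -1.72
17.88 yaw 2.8734 Mz 0.341 M [ 0.7  -0.02] F [-0.1  3.1  2.7] p [ 430.  -164.4  187.9] op 0.096 tau6 -0.634 g 61.3 q6 -1.67
```

```bash
sed -i 's/,"M",s\["wrist_torque"\]\[:2\].round(2)//' m.py
python3 steer.py '0 0 0.04 0 0 0.1 0' >/dev/null; python3 m.py
python3 steer.py '0 0 0.04 0 0 0.1 0' >/dev/null; python3 m.py
python3 steer.py '0 0 0.04 0 0 0.1 0' >/dev/null; python3 m.py
python3 steer.py '0 0 0.04 0 0 0.1 0' >/dev/null; python3 m.py
python3 steer.py '0 0 0.04 0 0 0.1 0' >/dev/null; python3 m.py
python3 steer.py '0 0 0.04 0 0 0.1 0' >/dev/null; python3 m.py
python3 steer.py '0 0 0.04 0 0 0.1 0' >/dev/null; python3 m.py
python3 steer.py '0 0 0.04 0 0 0.1 0' >/dev/null; python3 m.py
python3 steer.py '0 0 0.04 0 0 0.1 0' >/dev/null; python3 m.py
python3 steer.py '0 0 0.04 0 0 0.1 0' >/dev/null; python3 m.py
python3 steer.py '0 0 0.04 0 0 0.1 0' >/dev/null; python3 m.py
python3 steer.py '0 0 0.04 0 0 0.1 0' >/dev/null; python3 m.py
```

```text
17.97 yaw 2.8333 Mz 0.387 F [-0.   2.8  2.9] p [ 430.  -164.5  187.8] op 0.094 tau6 -0.245 g 61.3 q6 -1.63
18.05 yaw 2.794 Mz 0.415 F [0.4 3.5 3.6] p [ 429.9 -164.5  187.7] op 0.101 tau6 -0.359 g 61.3 q6 -1.59
18.13 yaw 2.754 Mz 0.422 F [-0.3  1.9  2.5] p [ 429.9 -164.5  187.6] op 0.103 tau6 -0.363 g 61.4 q6 -1.55
18.22 yaw 2.7142 Mz 0.409 F [-0.2  2.2  2. ] p [ 429.9 -164.6  187.5] op 0.101 tau6 -0.333 g 61.5 q6 -1.51
18.3 yaw 2.6743 Mz 0.476 F [-0.9  2.4  2.7] p [ 429.9 -164.7  187.4] op 0.098 tau6 -0.296 g 61.6 q6 -1.47
18.38 yaw 2.6344 Mz 0.54 F [-0.9  2.9  3.2] p [ 429.9 -164.7  187.3] op 0.098 tau6 -0.255 g 61.7 q6 -1.43
18.47 yaw 2.5945 Mz 0.593 F [-1.5  1.9  4.2] p [ 429.9 -164.7  187.2] op 0.099 tau6 -0.212 g 61.9 q6 -1.39
18.55 yaw 2.5546 Mz 0.583 F [-1.2  1.5  4.1] p [ 429.8 -164.8  187.1] op 0.099 tau6 -0.167 g 62.1 q6 -1.35
18.63 yaw 2.5148 Mz 0.689 F [-1.3  1.8  3.2] p [ 429.8 -164.8  187. ] op 0.101 tau6 -0.12 g 62.3 q6 -1.31
18.72 yaw 2.4748 Mz 0.754 F [-1.6  0.9  3.9] p [ 429.8 -164.8  187. ] op 0.098 tau6 -0.072 g 62.7 q6 -1.27
18.8 yaw 2.4349 Mz 0.739 F [-2.4  1.2  4.2] p [ 429.8 -164.9  186.9] op 0.102 tau6 -0.024 g 63.1 q6 -1.23
18.88 yaw 2.395 Mz 0.765 F [-0.9  1.2  5. ] p [ 429.8 -164.9  186.8] op 0.103 tau6 0.024 g 63.7 q6 -1.19
```

The rise repeats at the same screw angle, so it is a real effect of the screw and it starts near yaw 2.83. Going on a little is safe under any reading, so I'll see how the torque grows.

```bash
python3 steer.py '0 0 0 0 0 0 0;0 0 0 0 0 0 0' >/dev/null; python3 m.py
python3 steer.py '0 0 0.04 0 0 0.1 0;0 0 0.04 0 0 0.1 0' >/dev/null; python3 m.py
python3 steer.py '0 0 0.04 0 0 0.1 0' >/dev/null; python3 m.py
python3 steer.py '0 0 0.04 0 0 0.1 0' >/dev/null; python3 m.py
python3 steer.py '0 0 0.04 0 0 0.1 0' >/dev/null; python3 m.py
python3 steer.py '0 0 0.04 0 0 0.1 0' >/dev/null; python3 m.py
python3 steer.py '0 0 0.04 0 0 0.1 0' >/dev/null; python3 m.py
python3 steer.py '0 0 0.04 0 0 0.1 0' >/dev/null; python3 m.py
python3 steer.py '0 0 0.04 0 0 0.1 0' >/dev/null; python3 m.py
python3 steer.py '0 0 0.04 0 0 0.1 0' >/dev/null; python3 m.py
python3 steer.py '0 0 0 0 0 0 0;0 0 0 0 0 0 0' >/dev/null; python3 m.py
```

```text
19.05 yaw 2.3983 Mz 0.424 F [-2.2  0.1  5.7] p [ 429.7 -164.9  186.7] op 0.094 tau6 0.575 g 61.8 q6 -1.2
19.22 yaw 2.3178 Mz 0.876 F [-3.6  1.5  7.9] p [ 429.7 -164.9  186.6] op 0.094 tau6 -0.013 g 65.2 q6 -1.12
19.3 yaw 2.2776 Mz 0.939 F [-3.3  0.4  7.4] p [ 429.7 -165.   186.5] op 0.097 tau6 0.099 g 65.6 q6 -1.08
19.38 yaw 2.2377 Mz 0.864 F [-3.4  1.   8.3] p [ 429.6 -165.   186.4] op 0.098 tau6 0.116 g 65.7 q6 -1.04
19.47 yaw 2.1977 Mz 0.932 F [-3.7  0.8  8.7] p [ 429.6 -165.   186.3] op 0.092 tau6 0.125 g 65.7 q6 -1.0
19.55 yaw 2.1578 Mz 0.928 F [-4.  -0.3  8.3] p [ 429.6 -165.   186.2] op 0.098 tau6 0.129 g 65.7 q6 -0.96
19.63 yaw 2.1178 Mz 0.943 F [-4.2  0.4  8.6] p [ 429.6 -165.1  186.1] op 0.099 tau6 0.131 g 65.9 q6 -0.92
19.72 yaw 2.0778 Mz 0.937 F [-4.4  0.5  8.8] p [ 429.5 -165.1  186. ] op 0.096 tau6 0.124 g 65.9 q6 -0.88
19.8 yaw 2.0379 Mz 0.901 F [-4.5 -0.8  9.6] p [ 429.5 -165.1  185.9] op 0.097 tau6 0.129 g 66.0 q6 -0.84
19.88 yaw 1.9979 Mz 0.954 F [-4.3 -1.1  8.8] p [ 429.4 -165.1  185.8] op 0.103 tau6 0.137 g 66.1 q6 -0.8
20.05 yaw 1.9988 Mz 0.469 F [-4.4 -0.8  8. ] p [ 429.4 -165.1  185.8] op 0.097 tau6 0.551 g 62.1 q6 -0.8
```

The torque is flat until yaw ≈2.85, climbs, and levels off from about 2.28. I take the bite, where the climb starts, as about 2.78. So I'll finish screw 1 at about yaw 1.17, which is 1.6 rad further allowing for grip wind-up.

```bash
python3 steer.py '0 0 0.1 0 0 0.25 0;0 0 0.1 0 0 0.25 0;0 0 0.1 0 0 0.25 0;0 0 0.1 0 0 0.25 0' >/dev/null; python3 m.py
python3 steer.py '0 0 0.1 0 0 0.25 0;0 0 0.1 0 0 0.25 0;0 0 0.1 0 0 0.25 0' >/dev/null; python3 m.py
python3 steer.py '0 0 0.04 0 0 0.1 0;0 0 0.04 0 0 0.1 0' >/dev/null; python3 m.py
python3 steer.py '0 0 0.04 0 0 0.1 0' >/dev/null; python3 m.py
python3 steer.py '0 0 0 0 0 0 0;0 0 0 0 0 0 0' >/dev/null; python3 m.py
```

```text
20.38 yaw 1.5955 Mz 1.135 F [-7.6 -0.3 11.4] p [ 429.  -165.2  184.8] op 0.095 tau6 -0.832 g 70.7 q6 -0.39
20.63 yaw 1.2957 Mz 1.229 F [-8.6 -1.3 13.8] p [ 428.7 -165.2  184.1] op 0.096 tau6 -0.76 g 72.5 q6 -0.09
20.8 yaw 1.2176 Mz 0.885 F [-9.3 -1.4 11.4] p [ 428.6 -165.2  183.8] op 0.098 tau6 0.288 g 65.7 q6 -0.02
20.88 yaw 1.1781 Mz 1.039 F [-7.9 -2.  13. ] p [ 428.6 -165.2  183.8] op 0.098 tau6 0.282 g 68.5 q6 0.02
21.05 yaw 1.1794 Mz 0.597 F [-9.4 -1.  12.1] p [ 428.5 -165.2  183.7] op 0.099 tau6 0.708 g 63.0 q6 0.02
```

```bash
python3 steer.py '0 0 0 0 0 0 0.3;0 0 0 0 0 0 0.4;0 0 0 0 0 -16 0.4;0 0 0 0 0 -16 0.4;0 0 0 24.8 21.6 0 0.4' >/dev/null
python3 steer.py '0 0 0 24.8 21.6 0 0.4;0 0 0 24.8 21.6 0 0.4;0 0 0 24.8 21.6 0 0.4;0 0 -0.122 0 0 0 0.4;0 0 -0.122 0 0 0 0.4' >/dev/null
python3 - <<'E'
from bar import *
im=grab_frame("top")[:,:,::-1].copy(); cv2.imwrite("pics/top2.png",im)
bars(im,[0],176); print(im[245:268:3,276:304:3].mean(2).astype(int))
E
python3 steer.py '0 0 -0.122 0 0 0 0.4;0 0 -0.122 0 0 0 0.4;0 0 -0.122 0 0 0 0.4;0 0 -0.122 0 0 0 0.4;0 0 -0.122 0 0 0 0.4' >/dev/null
python3 steer.py '0 0 -0.122 0 0 0 0.4;0 0 -0.122 0 0 0 0.4;0 0 -0.122 0 0 0 0.4;0 0 -0.122 0 0 0 0.4;0 0 -0.122 0 0 0 0.4' >/dev/null
python3 steer.py '0 0 -0.122 0 0 0 0.4;0 0 -0.122 0 0 0 0.4;0 0 -0.122 0 0 0 0.4;0 0 -0.122 0 0 0 0.4;0 0 -0.122 0 0 0 0.4' >/dev/null
python3 steer.py '0 0 -0.122 0 0 0 0.4;0 0 -0.122 0 0 0 0.4;0 0 0 0 0 0 0.4;0 0 0 0 0 0 0.4' >/dev/null
python3 go.py 546.2 -106.3 187 3.617
```

```text
bar 1 ang 1.21 score 7.9 near [1.09 1.33]
[[239 191 238 239 244 243 242 243 242 243]
 [238 179 238 236 243 245 244 240 240 241]
 [239 181 217 114 110 110  89 217 244 245]
 [236  60 199 213 201 196 123 170 135  71]
 [226 170 164 129 194 211 209 190 111 184]
 [190 117 142  96 138 122 143 191 165 135]
 [156 115  86 109 107 107 110 135 151 153]
 [125 128 112 108 110 112 112 163 157 153]]
t 23.52 dx dy dz [ 1.13  0.17 28.08] rz -0.1257 rot [-3.1415e+00  3.0000e-04 -2.7919e+00] F [-1.   0.8  0. ] M [ 0.001 -0.052 -0.057] q6 -2.115 op 0.399 g 0.0
```

Bar 1 reads 1.21, as intended. Next is screw 2.

```bash
python3 steer.py '0 0 -0.124 0 0 0 0.3;0 0 0 1.1 0.2 14 0.3;0 0 0 0 0 14 0.3;0 0 0 0 0 0 0.3;0 0 0 0 0 0 0.3' >/dev/null;python3 go.py 546.2 -106.3 187 3.617
python3 steer.py '0 0 0 0 0 0 0;0 0 0 0 0 0 0;0 0 0 0 0 0 0;0 0 0 0 0 0 0' 30 >/dev/null; python3 m.py
python3 steer.py '0 0 0 0 0 0 0;0 0 0 0 0 0 0' 60 >/dev/null; python3 m.py;python3 go.py 546.2 -106.3 187 3.617
```

```text
t 23.93 dx dy dz [-0.33 -0.27 -0.33] rz 0.0008 rot [ 3.1407e+00 -1.1000e-03 -2.6654e+00] F [0.8 0.2 0.7] M [0.019 0.05  0.056] q6 -2.242 op 0.298 g 0.0
24.27 yaw -2.6621 Mz -0.115 F [ 0.  -2.3  2.7] p [ 546.8 -106.6  187.9] op 0.108 tau6 -0.099 g 33.9 q6 -2.25
24.43 yaw -2.6618 Mz -0.125 F [-1.6 -2.4  6.9] p [ 546.8 -106.6  187.9] op 0.096 tau6 -0.132 g 62.1 q6 -2.25
t 24.43 dx dy dz [0.38 0.56 0.94] rz 0.0044 rot [-3.1403e+00  1.1000e-03 -2.6618e+00] F [-1.6 -2.4  6.9] M [-0.39   0.138 -0.125] q6 -2.245 op 0.096 g 62.1
```

```bash
sed -i 's/"p".*"op"/"z",s["eef_pos"][2].round(2),"op"/' m.py
python3 steer.py '0 0 0.04 0 0 0.1 0;0 0 0.04 0 0 0.1 0;0 0 0.04 0 0 0.1 0' >/dev/null; python3 m.py
python3 steer.py '0 0 0.04 0 0 0.1 0' >/dev/null; python3 m.py
python3 steer.py '0 0 0.04 0 0 0.1 0' >/dev/null; python3 m.py
python3 steer.py '0 0 0.04 0 0 0.1 0' >/dev/null; python3 m.py
python3 steer.py '0 0 0.04 0 0 0.1 0' >/dev/null; python3 m.py
python3 steer.py '0 0 0.04 0 0 0.1 0' >/dev/null; python3 m.py
python3 steer.py '0 0 0.04 0 0 0.1 0' >/dev/null; python3 m.py
python3 steer.py '0 0 0.04 0 0 0.1 0' >/dev/null; python3 m.py
python3 steer.py '0 0 0.04 0 0 0.1 0' >/dev/null; python3 m.py
python3 steer.py '0 0 0.04 0 0 0.1 0' >/dev/null; python3 m.py
python3 steer.py '0 0 0.04 0 0 0.1 0' >/dev/null; python3 m.py
python3 steer.py '0 0 0.04 0 0 0.1 0' >/dev/null; python3 m.py
python3 steer.py '0 0 0.04 0 0 0.1 0' >/dev/null; python3 m.py
python3 steer.py '0 0 0.04 0 0 0.1 0' >/dev/null; python3 m.py
```

```text
24.68 yaw -2.7828 Mz 0.302 F [-1.4 -1.6  5.9] z 187.67 op 0.099 tau6 -0.466 g 62.3 q6 -2.12
24.77 yaw -2.8228 Mz 0.298 F [-0.5 -1.3  6.1] z 187.56 op 0.094 tau6 -0.455 g 62.3 q6 -2.08
24.85 yaw -2.8628 Mz 0.302 F [-1.  -2.6  5.5] z 187.45 op 0.096 tau6 -0.454 g 62.3 q6 -2.04
24.93 yaw -2.9028 Mz 0.329 F [-1.5 -2.1  7. ] z 187.36 op 0.101 tau6 -0.454 g 62.3 q6 -2.0
25.02 yaw -2.9428 Mz 0.363 F [ 0.  -2.3  5.9] z 187.25 op 0.101 tau6 -0.454 g 62.3 q6 -1.96
25.1 yaw -2.9828 Mz 0.346 F [-0.8 -2.6  7. ] z 187.14 op 0.099 tau6 -0.454 g 62.3 q6 -1.92
25.18 yaw -3.0229 Mz 0.322 F [-0.3 -1.5  7.4] z 187.03 op 0.098 tau6 -0.454 g 62.3 q6 -1.88
25.27 yaw -3.0628 Mz 0.319 F [-1.  -1.8  6.2] z 186.93 op 0.1 tau6 -0.454 g 62.3 q6 -1.84
25.35 yaw -3.1028 Mz 0.331 F [-0.2 -2.1  7.1] z 186.83 op 0.101 tau6 -0.454 g 62.3 q6 -1.8
25.43 yaw 3.1403 Mz 0.303 F [ 0.4 -1.1  6.8] z 186.72 op 0.099 tau6 -0.453 g 62.3 q6 -1.76
25.52 yaw 3.1003 Mz 0.315 F [-0.3 -1.1  6.4] z 186.68 op 0.095 tau6 -0.453 g 62.3 q6 -1.72
25.6 yaw 3.0603 Mz 0.31 F [-0.9 -1.5  6.1] z 186.51 op 0.1 tau6 -0.453 g 62.3 q6 -1.68
25.68 yaw 3.0203 Mz 0.375 F [-0.5 -0.9  6. ] z 186.44 op 0.095 tau6 -0.45 g 62.3 q6 -1.64
25.77 yaw 2.9804 Mz 0.332 F [-1.3 -2.1  6.4] z 186.34 op 0.098 tau6 -0.438 g 62.3 q6 -1.6
```

Joint 6 effort is nearly noise-free and shows the onset clearly, at about yaw 3.0. I'll continue.

```bash
python3 steer.py '0 0 0.04 0 0 0.1 0' >/dev/null; python3 m.py
python3 steer.py '0 0 0.04 0 0 0.1 0' >/dev/null; python3 m.py
python3 steer.py '0 0 0.04 0 0 0.1 0' >/dev/null; python3 m.py
python3 steer.py '0 0 0.04 0 0 0.1 0' >/dev/null; python3 m.py
python3 steer.py '0 0 0.04 0 0 0.1 0' >/dev/null; python3 m.py
python3 steer.py '0 0 0.04 0 0 0.1 0' >/dev/null; python3 m.py
python3 steer.py '0 0 0.04 0 0 0.1 0' >/dev/null; python3 m.py
python3 steer.py '0 0 0.04 0 0 0.1 0' >/dev/null; python3 m.py
python3 steer.py '0 0 0.04 0 0 0.1 0' >/dev/null; python3 m.py
python3 steer.py '0 0 0.04 0 0 0.1 0' >/dev/null; python3 m.py
python3 steer.py '0 0 0.04 0 0 0.1 0' >/dev/null; python3 m.py
python3 steer.py '0 0 0.04 0 0 0.1 0' >/dev/null; python3 m.py
python3 steer.py '0 0 0.04 0 0 0.1 0' >/dev/null; python3 m.py
python3 steer.py '0 0 0.04 0 0 0.1 0' >/dev/null; python3 m.py
python3 steer.py '0 0 0.04 0 0 0.1 0' >/dev/null; python3 m.py
python3 steer.py '0 0 0.04 0 0 0.1 0' >/dev/null; python3 m.py
```

```text
25.85 yaw 2.9404 Mz 0.387 F [-0.4 -1.   6.5] z 186.23 op 0.099 tau6 -0.419 g 62.3 q6 -1.56
25.93 yaw 2.9004 Mz 0.423 F [-0.9 -0.7  5.8] z 186.14 op 0.098 tau6 -0.394 g 62.3 q6 -1.52
26.02 yaw 2.8605 Mz 0.429 F [-0.4 -1.6  6.3] z 186.08 op 0.1 tau6 -0.364 g 62.4 q6 -1.48
26.1 yaw 2.8205 Mz 0.458 F [-0.2 -1.5  6.9] z 185.94 op 0.097 tau6 -0.329 g 62.4 q6 -1.44
26.18 yaw 2.7806 Mz 0.541 F [-0.4  0.   6.1] z 185.86 op 0.1 tau6 -0.291 g 62.5 q6 -1.4
26.27 yaw 2.7407 Mz 0.542 F [-0.8 -0.2  6.2] z 185.77 op 0.098 tau6 -0.249 g 62.5 q6 -1.36
26.35 yaw 2.7007 Mz 0.614 F [ 0.1 -0.9  6.7] z 185.68 op 0.098 tau6 -0.204 g 62.6 q6 -1.32
26.43 yaw 2.6609 Mz 0.626 F [-1.3 -0.7  6.4] z 185.58 op 0.1 tau6 -0.158 g 62.8 q6 -1.28
26.52 yaw 2.6209 Mz 0.658 F [-0.4 -0.2  6.6] z 185.52 op 0.1 tau6 -0.11 g 62.9 q6 -1.24
26.6 yaw 2.581 Mz 0.687 F [-1.2 -0.7  7.3] z 185.4 op 0.1 tau6 -0.061 g 63.1 q6 -1.2
26.68 yaw 2.5411 Mz 0.782 F [-0.2 -0.6  7.8] z 185.34 op 0.101 tau6 -0.011 g 63.4 q6 -1.16
26.77 yaw 2.5012 Mz 0.83 F [-0.9 -1.   6.2] z 185.21 op 0.101 tau6 0.038 g 63.7 q6 -1.12
26.85 yaw 2.4613 Mz 0.873 F [-0.3 -0.1  7.9] z 185.15 op 0.1 tau6 0.087 g 64.1 q6 -1.08
26.93 yaw 2.4214 Mz 0.929 F [-0.4  0.3  7.6] z 185.09 op 0.101 tau6 0.134 g 64.6 q6 -1.04
27.02 yaw 2.3814 Mz 0.869 F [-0.3 -0.   7.4] z 184.98 op 0.093 tau6 0.131 g 64.6 q6 -1.0
27.1 yaw 2.3414 Mz 0.913 F [-0.8  0.3  8.4] z 184.87 op 0.099 tau6 0.132 g 64.6 q6 -0.96
```

Joint 6 effort starts to climb at yaw 3.02, so the foot touches there, and it levels off at 2.415. On the same signal, screw 1 bit at about 2.90 and was left 1.7 rad past onset. I'll give screw 2 the same, ending at about yaw 1.32, so the squeeze stays even.

```bash
python3 steer.py '0 0 0.1 0 0 0.25 0;0 0 0.1 0 0 0.25 0;0 0 0.1 0 0 0.25 0;0 0 0.1 0 0 0.25 0;0 0 0.1 0 0 0.25 0' >/dev/null; python3 m.py
python3 steer.py '0 0 0.1 0 0 0.25 0;0 0 0.1 0 0 0.25 0;0 0 0.1 0 0 0.25 0;0 0 0.1 0 0 0.25 0' >/dev/null; python3 m.py
python3 steer.py '0 0 0.04 0 0 0.1 0;0 0 0.04 0 0 0.1 0;0 0 0.04 0 0 0.1 0' >/dev/null; python3 m.py
python3 steer.py '0 0 0 0 0 0 0;0 0 0 0 0 0 0' >/dev/null; python3 m.py
python3 steer.py '0 0 0 0 0 0 0.3;0 0 0 0 0 0 0.4;0 0 0 0 0 -16 0.4;0 0 0 0 0 -16 0.4;0 0 0 0 0 0 0.4' >/dev/null
python3 go.py 537.2 -237.6 187 3.11
```

```text
27.52 yaw 1.8388 Mz 1.141 F [-0.2  1.6  8.1] z 183.66 op 0.1 tau6 -0.848 g 68.4 q6 -0.46
27.85 yaw 1.439 Mz 1.222 F [-0.1  0.4  8.1] z 182.72 op 0.097 tau6 -0.757 g 70.3 q6 -0.06
28.1 yaw 1.3215 Mz 1.11 F [0.9 0.8 7.5] z 182.36 op 0.097 tau6 0.312 g 66.9 q6 0.06
28.27 yaw 1.3226 Mz 0.495 F [0.8 0.3 5.8] z 182.3 op 0.098 tau6 0.674 g 62.5 q6 0.05
t 28.68 dx dy dz [-129.62   22.46   28.62] rz -1.7885 rot [ 3.1384e+00 -3.0000e-04  1.3215e+00] F [ 0.2 -0.7  1.3] M [-0.011 -0.046 -0.033] q6 0.054 op 0.401 g 0.0
```

```bash
python3 steer.py '0 0 0 -26 4.5 0 0.4;0 0 0 -26 4.5 0 0.4;0 0 0 -26 4.5 0 0.4;0 0 0 -26 4.5 0 0.4;0 0 0 -25.5 4.5 0 0.4' >/dev/null
python3 steer.py '0 0 -0.121 0 0 0 0.4;0 0 -0.121 0 0 0 0.4;0 0 -0.121 0 0 0 0.4;0 0 -0.121 0 0 0 0.4;0 0 -0.121 0 0 0 0.4' >/dev/null
python3 steer.py '0 0 -0.121 0 0 0 0.4;0 0 -0.121 0 0 0 0.4;0 0 -0.121 0 0 0 0.4;0 0 -0.121 0 0 0 0.4;0 0 -0.121 0 0 0 0.4' >/dev/null
python3 steer.py '0 0 -0.121 0 0 0 0.3;0 0 -0.121 0 0 0 0.3;0 0 -0.121 0 0 0 0.3;0 0 -0.121 0 0 0 0.3;0 0 -0.116 0 0 0 0.3' >/dev/null
python3 steer.py '0 0 0 0 0 0 0.3;0 0 0 0 0 0 0.3' >/dev/null
python3 - <<'E'
from bar import *
im=grab_frame("top")[:,:,::-1].copy(); cv2.imwrite("pics/top3.png",im); bars(im,[0,1],176)
E
python3 go.py 537.2 -237.6 187 3.13
```

```text
bar 1 ang -0.35 score 25.1 near [-1.57  1.57]
bar 2 ang 1.33 score 8.8 near [1.23 1.45]
t 30.57 dx dy dz [-1.34 -0.41 25.77] rz -0.0024 rot [ 3.1412e+00 -7.0000e-04  3.1276e+00] F [ 0.1 -0.4 -0.8] M [ 0.027 -0.007 -0.013] q6 -1.976 op 0.302 g 0.0
```

```bash
python3 steer.py '0 0 0 -1.3 -0.4 13 0.3;0 0 0 0 0 13 0.3;0 0 0 0 0 0 0.3;0 0 0 0 0 0 0.3' >/dev/null;python3 go.py 537.2 -237.6 187 3.13
python3 steer.py '0 0 0 0 0 0 0;0 0 0 0 0 0 0;0 0 0 0 0 0 0;0 0 0 0 0 0 0' 30 >/dev/null; python3 m.py
python3 steer.py '0 0 0 0 0 0 0;0 0 0 0 0 0 0' 60 >/dev/null; python3 m.py;python3 go.py 537.2 -237.6 187 3.13
```

```text
t 30.9 dx dy dz [-0.44 -0.14 -0.99] rz 0.0003 rot [ 3.1407e+00 -2.1000e-03  3.1303e+00] F [0.2 0.  0. ] M [ 0.048  0.025 -0.002] q6 -1.979 op 0.3 g 0.0
31.23 yaw 3.1313 Mz -0.257 F [-0.4  0.6 -1.8] z 187.54 op 0.106 tau6 -0.215 g 32.9 q6 -1.98
31.4 yaw 3.1316 Mz -0.205 F [-0.2  1.5  0.3] z 187.63 op 0.096 tau6 -0.246 g 61.8 q6 -1.98
t 31.4 dx dy dz [0.41 0.21 0.63] rz 0.0016 rot [-3.1414e+00  6.0000e-04  3.1316e+00] F [-0.2  1.5  0.3] M [ 0.103 -0.006 -0.205] q6 -1.98 op 0.096 g 61.8
```

Flat grip again. Running screw 3 down.

```bash
sed -i 's/"F",F.round(1),//; s/,"g",round[^)]*)//' m.py
python3 steer.py '0 0 0.04 0 0 0.1 0;0 0 0.04 0 0 0.1 0;0 0 0.04 0 0 0.1 0' >/dev/null; python3 m.py
python3 steer.py '0 0 0.04 0 0 0.1 0' >/dev/null; python3 m.py
python3 steer.py '0 0 0.04 0 0 0.1 0' >/dev/null; python3 m.py
python3 steer.py '0 0 0.04 0 0 0.1 0' >/dev/null; python3 m.py
python3 steer.py '0 0 0.04 0 0 0.1 0' >/dev/null; python3 m.py
python3 steer.py '0 0 0.04 0 0 0.1 0' >/dev/null; python3 m.py
python3 steer.py '0 0 0.04 0 0 0.1 0' >/dev/null; python3 m.py
python3 steer.py '0 0 0.04 0 0 0.1 0' >/dev/null; python3 m.py
python3 steer.py '0 0 0.04 0 0 0.1 0' >/dev/null; python3 m.py
python3 steer.py '0 0 0.04 0 0 0.1 0' >/dev/null; python3 m.py
python3 steer.py '0 0 0.04 0 0 0.1 0' >/dev/null; python3 m.py
python3 steer.py '0 0 0.04 0 0 0.1 0' >/dev/null; python3 m.py
python3 steer.py '0 0 0.04 0 0 0.1 0' >/dev/null; python3 m.py
python3 steer.py '0 0 0.04 0 0 0.1 0' >/dev/null; python3 m.py
python3 steer.py '0 0 0.04 0 0 0.1 0' >/dev/null; python3 m.py
python3 steer.py '0 0 0.04 0 0 0.1 0' >/dev/null; python3 m.py
python3 steer.py '0 0 0.04 0 0 0.1 0' >/dev/null; python3 m.py
python3 steer.py '0 0 0.04 0 0 0.1 0' >/dev/null; python3 m.py
python3 steer.py '0 0 0.04 0 0 0.1 0' >/dev/null; python3 m.py
```

```text
31.65 yaw 3.0108 Mz 0.342 z 187.34 op 0.102 tau6 -0.45 q6 -1.86
31.73 yaw 2.9708 Mz 0.351 z 187.26 op 0.098 tau6 -0.439 q6 -1.82
31.82 yaw 2.9307 Mz 0.359 z 187.14 op 0.097 tau6 -0.438 q6 -1.78
31.9 yaw 2.8907 Mz 0.332 z 187.04 op 0.099 tau6 -0.438 q6 -1.74
31.98 yaw 2.8508 Mz 0.362 z 186.93 op 0.102 tau6 -0.438 q6 -1.7
32.07 yaw 2.8108 Mz 0.383 z 186.83 op 0.098 tau6 -0.437 q6 -1.66
32.15 yaw 2.7708 Mz 0.334 z 186.75 op 0.093 tau6 -0.438 q6 -1.62
32.23 yaw 2.7308 Mz 0.346 z 186.64 op 0.099 tau6 -0.437 q6 -1.58
32.32 yaw 2.6908 Mz 0.344 z 186.54 op 0.095 tau6 -0.437 q6 -1.54
32.4 yaw 2.6508 Mz 0.326 z 186.44 op 0.1 tau6 -0.437 q6 -1.5
32.48 yaw 2.6108 Mz 0.365 z 186.29 op 0.1 tau6 -0.437 q6 -1.46
32.57 yaw 2.5708 Mz 0.366 z 186.24 op 0.099 tau6 -0.437 q6 -1.42
32.65 yaw 2.5308 Mz 0.379 z 186.13 op 0.1 tau6 -0.437 q6 -1.38
32.73 yaw 2.4908 Mz 0.304 z 186.03 op 0.099 tau6 -0.437 q6 -1.34
32.82 yaw 2.4508 Mz 0.356 z 185.93 op 0.096 tau6 -0.437 q6 -1.3
32.9 yaw 2.4108 Mz 0.375 z 185.84 op 0.096 tau6 -0.437 q6 -1.26
32.98 yaw 2.3708 Mz 0.381 z 185.71 op 0.097 tau6 -0.437 q6 -1.22
33.07 yaw 2.3308 Mz 0.398 z 185.6 op 0.096 tau6 -0.437 q6 -1.18
33.15 yaw 2.2908 Mz 0.39 z 185.53 op 0.1 tau6 -0.437 q6 -1.14
```

```bash
python3 steer.py '0 0 0.04 0 0 0.1 0' >/dev/null; python3 m.py
python3 steer.py '0 0 0.04 0 0 0.1 0' >/dev/null; python3 m.py
python3 steer.py '0 0 0.04 0 0 0.1 0' >/dev/null; python3 m.py
python3 steer.py '0 0 0.04 0 0 0.1 0' >/dev/null; python3 m.py
python3 steer.py '0 0 0.04 0 0 0.1 0' >/dev/null; python3 m.py
python3 steer.py '0 0 0.04 0 0 0.1 0' >/dev/null; python3 m.py
python3 steer.py '0 0 0.04 0 0 0.1 0' >/dev/null; python3 m.py
python3 steer.py '0 0 0.04 0 0 0.1 0' >/dev/null; python3 m.py
python3 steer.py '0 0 0.04 0 0 0.1 0' >/dev/null; python3 m.py
python3 steer.py '0 0 0.04 0 0 0.1 0' >/dev/null; python3 m.py
python3 steer.py '0 0 0.04 0 0 0.1 0' >/dev/null; python3 m.py
python3 steer.py '0 0 0.04 0 0 0.1 0' >/dev/null; python3 m.py
python3 steer.py '0 0 0.04 0 0 0.1 0' >/dev/null; python3 m.py
python3 steer.py '0 0 0.04 0 0 0.1 0' >/dev/null; python3 m.py
python3 steer.py '0 0 0.04 0 0 0.1 0' >/dev/null; python3 m.py
```

```text
33.23 yaw 2.2508 Mz 0.291 z 185.4 op 0.094 tau6 -0.437 q6 -1.1
33.32 yaw 2.2107 Mz 0.391 z 185.33 op 0.096 tau6 -0.437 q6 -1.06
33.4 yaw 2.1708 Mz 0.334 z 185.23 op 0.105 tau6 -0.436 q6 -1.02
33.48 yaw 2.1307 Mz 0.322 z 185.15 op 0.1 tau6 -0.436 q6 -0.98
33.57 yaw 2.0907 Mz 0.368 z 185.04 op 0.099 tau6 -0.436 q6 -0.94
33.65 yaw 2.0507 Mz 0.382 z 184.9 op 0.099 tau6 -0.436 q6 -0.9
33.73 yaw 2.0108 Mz 0.332 z 184.82 op 0.096 tau6 -0.436 q6 -0.86
33.82 yaw 1.9708 Mz 0.407 z 184.68 op 0.102 tau6 -0.436 q6 -0.82
33.9 yaw 1.9308 Mz 0.314 z 184.63 op 0.097 tau6 -0.435 q6 -0.78
33.98 yaw 1.8907 Mz 0.385 z 184.51 op 0.099 tau6 -0.436 q6 -0.74
34.07 yaw 1.8508 Mz 0.377 z 184.38 op 0.099 tau6 -0.435 q6 -0.7
34.15 yaw 1.8107 Mz 0.352 z 184.28 op 0.099 tau6 -0.435 q6 -0.66
34.23 yaw 1.7707 Mz 0.35 z 184.2 op 0.102 tau6 -0.435 q6 -0.62
34.32 yaw 1.7307 Mz 0.38 z 184.12 op 0.099 tau6 -0.435 q6 -0.58
34.4 yaw 1.6907 Mz 0.337 z 184.01 op 0.098 tau6 -0.427 q6 -0.54
```

The onset for screw 3 is at yaw ≈1.70, about 1.43 rad from the start. That matches the stated limit of 1.4, so the onset is the bite. I'll confirm with a few more steps, then turn to about 1.6 past it.

```bash
python3 steer.py '0 0 0.04 0 0 0.1 0' >/dev/null; python3 m.py
python3 steer.py '0 0 0.04 0 0 0.1 0' >/dev/null; python3 m.py
python3 steer.py '0 0 0.04 0 0 0.1 0' >/dev/null; python3 m.py
python3 steer.py '0 0 0.04 0 0 0.1 0' >/dev/null; python3 m.py
python3 steer.py '0 0 0.04 0 0 0.1 0' >/dev/null; python3 m.py
```

```text
34.48 yaw 1.6508 Mz 0.358 z 183.93 op 0.096 tau6 -0.412 q6 -0.5
34.57 yaw 1.6107 Mz 0.352 z 183.82 op 0.098 tau6 -0.39 q6 -0.46
34.65 yaw 1.5708 Mz 0.424 z 183.71 op 0.105 tau6 -0.362 q6 -0.42
34.73 yaw 1.5309 Mz 0.468 z 183.62 op 0.1 tau6 -0.33 q6 -0.38
34.82 yaw 1.491 Mz 0.49 z 183.51 op 0.093 tau6 -0.293 q6 -0.34
```

```bash
python3 steer.py '0 0 0.1 0 0 0.25 0;0 0 0.1 0 0 0.25 0;0 0 0.1 0 0 0.25 0;0 0 0.1 0 0 0.25 0;0 0 0.1 0 0 0.25 0' >/dev/null; python3 m.py
python3 steer.py '0 0 0.1 0 0 0.25 0;0 0 0.1 0 0 0.25 0;0 0 0.1 0 0 0.25 0;0 0 0.1 0 0 0.25 0;0 0 0.1 0 0 0.25 0' >/dev/null; python3 m.py
python3 steer.py '0 0 0.1 0 0 0.25 0;0 0 0.1 0 0 0.25 0;0 0 0.1 0 0 0.25 0' >/dev/null; python3 m.py
python3 steer.py '0 0 0.04 0 0 0.1 0;0 0 0.04 0 0 0.1 0;0 0 0.02 0 0 0.05 0;0 0 0 0 0 0 0;0 0 0 0 0 0 0' >/dev/null; python3 m.py
```

```text
35.23 yaw 0.989 Mz 1.031 z 182.4 op 0.099 tau6 -0.931 q6 0.16
35.65 yaw 0.4893 Mz 1.186 z 181.2 op 0.096 tau6 -0.808 q6 0.66
35.9 yaw 0.1895 Mz 1.251 z 180.45 op 0.095 tau6 -0.727 q6 0.96
36.32 yaw 0.0932 Mz 0.601 z 180.12 op 0.101 tau6 0.707 q6 1.06
```

```bash
python3 steer.py '0 0 0 0 0 0 0.3;0 0 0 0 0 0 0.4;0 0 0 0 0 -20 0.4;0 0 0 0 0 -30 0.4;0 0 0 0 0 -30 0.4' >/dev/null
python3 steer.py '0 0 0 -15 33 0 0.4;0 0 0 -15 33 0 0.4;0 0 0 -15 33 0 0.4;0 0 0 -15 33 0 0.4;0 0 0 -15 33 0 0.4' >/dev/null
python3 steer.py '0 0 0 0 0 0 0.4;0 0 0 0 0 0 0.4' | head -4
python3 - <<'E'
from bar import *
im=grab_frame("top")[:,:,::-1].copy(); cv2.imwrite("pics/top4.png",im); bars(im,[0,1,2],176)
f=lambda i,y,x,k:cv2.resize(i[y:y+k,x:x+k],(400,400),interpolation=2)
cv2.imwrite("pics/fin.png",np.hstack([f(im,175,235,115),f(grab_frame("side")[:,:,::-1],150,140,190)]))
E
```

```text
clock: 37.32
eef_pos: [476.5, -410.4, 259.2]
tcp_rot: [-3.141, 0.001, 0.088]
contact_force: [-0.0, 1.3, 0.2]
bar 1 ang 1.21 score 13.3 near [1.09 1.33]
bar 2 ang 1.35 score 13.2 near [1.23 1.45]
bar 3 ang 0.11 score 13.4 near [-0.01  0.25]
```

View pics/fin.png

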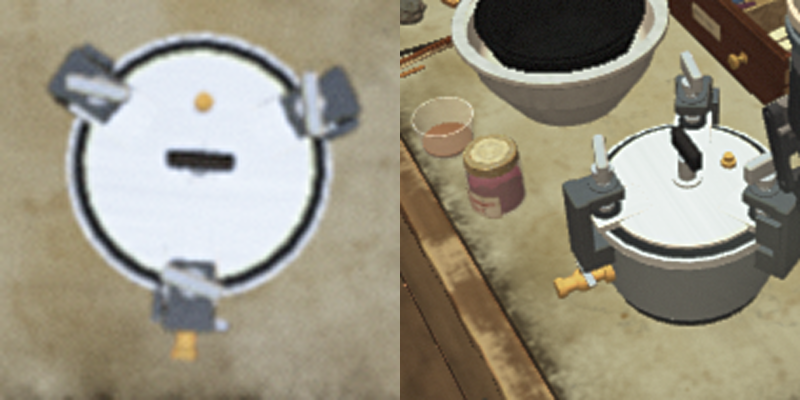

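The final view shows the lid home, with its lugs hidden under the brackets and the crossbar level at (200,160). The three bars sit at 1.21, 1.35 and 0.11 rad, and the jars I can see are undisturbed. Handing in.

```bash
python3 -c "
from rig import r, readout, grab_frame, camera_params, sign_off; print(sign_off())"
```

```text
the job is handed in; nothing more can be done
None
```

I closed the lid against its stops and tightened the screws in order 1, 2, 3, then handed in at about 37 s; each ended 1.6–1.7 rad past its felt bite, slightly over the quarter turn (1.57), and screw 1 was backed off 0.8 rad and run down again after a bad first grip.

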